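Dry-fit the parts of a power supply board

ROBOT

A 7-joint arm with a two-finger parallel gripper is mounted at the origin on the work surface. World frame = base frame: x ahead of the robot, y to its left, z up, the work surface at z = 0. Lengths are in m, angles in degrees, forces in N, time in s.
With the tool pointing down it reaches from about 0.375 to 0.925 m from the base axis. Payload 3.1 kg.
Tool frame: the origin (TCP) lies on the centre line of the jaws, within the pads' length; the fingertips stand 17 mm ahead of it and the grasp point (between the pads) lies 2 mm behind it; z points along the fingers, y is the direction in which the jaws open and shut (so a half turn about z gives the same grasp; the last joint's range is limited). The gripper opens to 85 mm and grips with 20 to 120 N. Pads are 22 mm wide; open, the fingers measure 114 mm over their backs; the gripper's body (76 mm by 85 mm) begins 54 mm behind the grasp point. The pads swing forward as they close: fully open they stand 13 mm farther back than shut.
Start: joints at [-75.447, 21.939, 2.515, 91.553, -1.026, 66.532, -2.859], TCP at [0.224, 0.61, 0.248] pointing down, gripper open.
Joint ranges: [-149.38, 149.38], [-23.57, 123.04], [-84.95, 90], [0, 143.3], [-89.99, 269.99], [3.08, 112.72], [-163.45, 163.45]. Speed limits (degrees/s): [159.86, 159.86, 180, 180, 180, 180, 180].

INTERFACE

Orientations are given as [roll, pitch, yaw] about the fixed x, y, z axes, in that order (R = Rz(yaw) Ry(pitch) Rx(roll)).
In Python, from rig import env gives the robot as it stands. The module is installed in compiled form; this text tells all that it offers.
- The arm moves only by the tool move_arm, never from a script. Its argument "series" is a list of rows, each a list of 2 entries, a list of its own where there are three numbers: the shift along the tool's x, y, z in mm, then the turn, a rotation vector about the tool's x, y, z in units of 5 degrees (1.0 is 5 degrees). A call has exactly 5 rows; each row is the pose to reach, as a shift and turn from the pose commanded when the call began, along the tool's axes at that moment; what a row does not reach only later rows make up. A row lasts 1/12 s, in which the tool goes at most 41.7 mm and 7.16 degrees, less where a joint would pass 70% of its speed; a pose out of reach is approached as far as the arm can. A call with a gripper value outside its range is refused whole. "grip" is the opening, from 0 (shut) to 1 (fully open), set as the call begins (left out, the last holds). The fingers move at their own pace and stop on an object; "newtons" is the grip in N (left out, the last holds). Time passes only in rows, so rows that repeat a pose let the fingers close, or fill a call up. It gives the time, the measured TCP pose, the force and the opening at its end, in the units of the state.
- env.state(): the state, without advancing time (a new reading comes with each control period).
- env.grab_frame(name): name is "scene" or "top"; returns a dict with "img" (480x640x3 uint8, red, green, blue), "camera_matrix" (3x3 intrinsics, pixels), "rvec" (rotation vector, rad) and "tvec" (3), from world to camera coordinates, as OpenCV has them. Camera axes: x right, y down, z forward; pixel columns grow to the right and rows downward; lengths in m; the calibration is good to about 2 mm. A picture is of the moment at which its call begins. There is no depth.
- env.hand_in(): hands the job in, once; it reports no verdict.
The state is a dict: "time_s": time; "q": joint angles; "qd": joint speeds; "joint_efforts": joint torques, N m; "eef_pos": TCP position; "orientation": TCP orientation; "force": force on the tool from outside, world axes, zero at the start; "moment": the same for the moment, N m; "gripper_width": opening from 0.0 (shut) to 1.0 (fully open).
Only numpy, scipy, OpenCV 4.12 (cv2) and the standard library are available. Lean on these libraries where they do the work, as an engineer would, in place of code of your own. Each camera call takes 0.05 s, during which the arm holds its last target.

TASK

Dry-fit the big parts on the power supply board before soldering: set the finned heat sink squarely on the bare power module and the small fan flat and square on top of the heat sink. Stand the transformer in the printed square directly in front of the terminal block (on the robot's side of it), and the capacitor upright in the printed square directly behind the fuse holder (on the side away from the robot). Let go of everything and leave the tin and the screwdriver where they lie.

Things in the scene. Friction and masses are not known exactly. Their poses are not given: they have to be found in the camera images.
- heatsink_c (a point): Centre (half-way up) of the loose heat sink: bare aluminium block with upright fins, 40 x 40 mm, 28 mm tall (this point 14 mm above its underside). Its x and y axes run along its sides (fins run along x), z up. 70 g nominal.
- fan_c (a point): Centre (half-way up) of the loose cooling fan: flat black square frame with a grey round hub and blades, 40 x 40 mm, 15 mm thick (this point 7.5 mm above its underside), lying flat, z up; x and y along its sides. 30 g nominal. Solid to the grip on all four sides.
- transformer_c (a point): Centre (half-way up) of the loose transformer: dark steel core with a copper winding, 44 mm along its x, 38 mm along its y, 36 mm tall (this point 18 mm above its underside), z up. 220 g nominal. It can be gripped like a solid box on any of its sides.
- capacitor_c (a point): Centre (half-way up) of the loose capacitor: upright black round can with a bare aluminium top, 35 mm in diameter, 45 mm tall (this point 22.5 mm above its underside), z along its axis, up. 60 g nominal.
- board: Fixed green board 260 (x) by 270 mm (y), 3 mm thick; origin at the centre of its underside, z up, x away from the robot (turned up to 12 degrees). Nine white printed 50 mm squares: rows at x = -80, 0, +80 mm (front, middle, back), columns at y = -85, 0, +85 mm. Module, terminal block and fuse holder fill the middle row in any order; front and back rows are empty.
- module: The power module fixed in one square of the board's middle row: flat black square, 44 x 44 mm, 6 mm thick, with a large flat pale metal plate on top (thin black rim). Origin at the centre of its underside, on the board's top face; axes parallel to the board's.
- terminal: The terminal block fixed in one square of the board's middle row: low grey bar 16 mm along x, 46 mm along y, 12 mm tall, with four round screw heads in a row on top. Origin: centre of its underside, on the board's top face; axes parallel to the board's. The centre of the printed square directly in front of it is at x = -80 mm, y = 0 in this frame.
- fuse: The fuse holder fixed in one square of the board's middle row: glass tube fuse lying along y in two steel clips on a thin black base, 14 mm along x, 46 mm along y, 14 mm tall. Origin: centre of its underside, on the board's top face; axes parallel to the board's. The centre of the printed square directly behind it is at x = +80 mm, y = 0 in this frame.
- tin: A bystander, loose, to be left alone: small round flat metal tin with a brass lid, 54 mm across, 19 mm tall, origin at the centre of its underside.
- screwdriver: A bystander, loose, to be left alone: screwdriver 170 mm long lying out to the robot's left, along its own x axis (handle towards -x), up to 26 mm thick, origin mid-length on its underside.
There are look-alikes about, which are no part of the job. What is shaped like the part that bears capacitor_c but purple is not meant.

How it is judged:
By the outcome, as a careful person would: the job done as asked, in the order asked, and still so for the second after the job is handed in, with the robot touching nothing.
It also fails if it takes over 128 s, if anything falls off the work surface, if the arm or the gripper's body presses on something with over 40 N, if the wrist force passes 120 N, or if a joint passes its speed limit or range.

## Working session

There is one attempt and no reset: what is moved stays moved. The work goes in short steps, Python scripts to look and compute and a tool call to move; the robot and the scene stay as the last step left them, time stands still between calls to the robot, and variables do not carry over. Pictures are saved under pics/ and viewed, and the job is handed in when it is done.

Besides the shell and the picture viewer there is one more tool, called after "Emit:" by a JSON object that holds its "fn" and its "kwargs". move_arm: Moves the arm, as the interface text tells. Its arguments: {"type":"object","properties":{"series":{"type":"array"},"grip":{"type":"number"},"newtons":{"type":"number"}},"required":["series"]}

```bash
mkdir -p pics
python3 - <<'E'
from rig import env
import cv2,numpy as np
s=env.state();print({k:np.round(v,3).tolist() for k,v in s.items()})
for n in("scene","top"):
    f=env.grab_frame(n);cv2.imwrite(f"pics/{n}0.png",f["img"][:,:,::-1]);np.savez(f"{n}0.npz",**f)
    R=cv2.Rodrigues(np.array(f["rvec"]))[0];print(n,np.round(f["camera_matrix"],1).tolist(),np.round(-R.T@np.ravel(f["tvec"]),3),np.round(R,2).tolist())
E
```

```text
{'time_s': 0.0, 'q': [-75.447, 21.991, 2.51, 91.649, -1.025, 66.533, -2.86], 'qd': [-0.004, 0.025, 0.013, 0.016, 0.007, -0.054, -0.025], 'joint_efforts': [0.001, -43.346, 1.025, -24.951, 0.011, 0.011, 0.0], 'eef_pos': [0.224, 0.609, 0.247], 'orientation': [-179.849, 0.008, 159.85], 'force': [0.594, -0.584, 0.401], 'moment': [0.011, 0.029, 0.009], 'gripper_width': 1.005}
scene [[543.9, 0.0, 317.7], [0.0, 543.9, 232.3], [0.0, 0.0, 1.0]] [ 1.126 -0.067  1.072] [[0.25, 0.97, -0.0], [0.85, -0.22, -0.48], [-0.47, 0.12, -0.88]]
top [[474.1, 0.0, 322.4], [0.0, 474.1, 241.6], [0.0, 0.0, 1.0]] [0.392 0.078 0.932] [[0.01, -1.0, 0.03], [-0.98, -0.02, -0.19], [0.19, -0.02, -0.98]]
```

View pics/scene0.png

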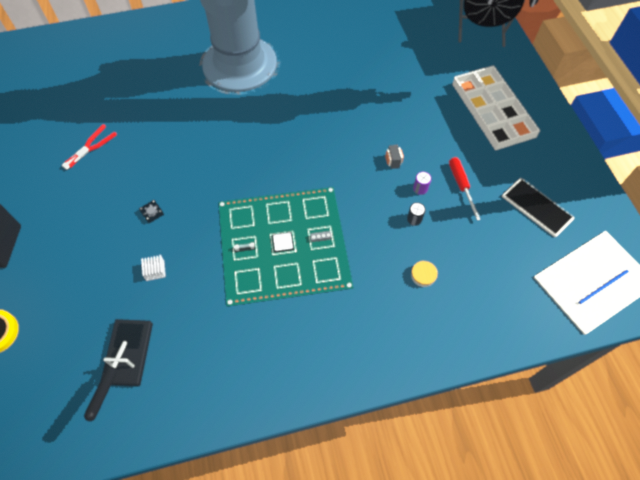

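View pics/top0.png

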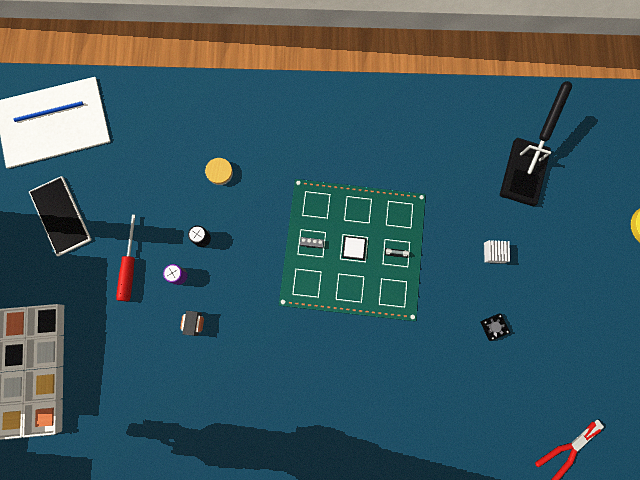

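The pictures show the board at top-view (353,250), with its middle row running from left to right: terminal (312,242), module (354,248), fuse (397,252).

- **Capacitor candidates:** the can at (198,235) and the one at (173,274), which looks purple.
- **Other parts:** transformer (192,323), heat sink (497,252), fan (495,327).

I'll enlarge crops to confirm.

Run:
```python
import cv2,numpy as np
t=cv2.imread("pics/top0.png");s=cv2.imread("pics/scene0.png")
def c(im,x,y,w,h,k): return cv2.resize(im[y:y+h,x:x+w],None,fx=k,fy=k,interpolation=cv2.INTER_CUBIC)
cv2.imwrite("pics/a1.png",np.hstack([c(t,155,215,80,125,4.7),c(s,375,135,80,100,4.7)[:470] if 0 else cv2.resize(s[135:235,375:455],(376,588),interpolation=cv2.INTER_CUBIC)[:587]])if 0 else np.hstack([cv2.resize(t[215:345,155:235],(360,585),interpolation=cv2.INTER_CUBIC),cv2.resize(s[135:235,375:450],(438,585),interpolation=cv2.INTER_CUBIC)]))
cv2.imwrite("pics/a2.png",c(t,270,170,260,180,3))
cv2.imwrite("pics/a3.png",c(s,125,180,240,130,3.3))
```

```text
(no output)
```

View pics/a1.png

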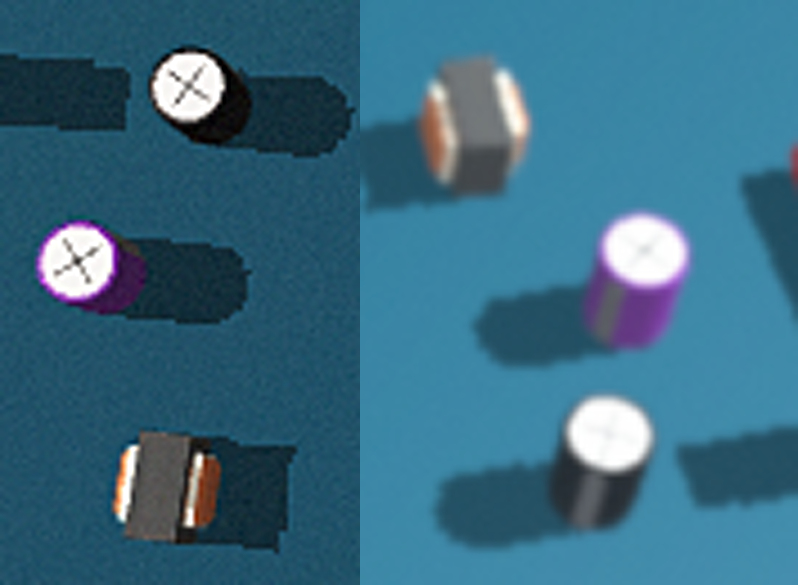

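View pics/a2.png

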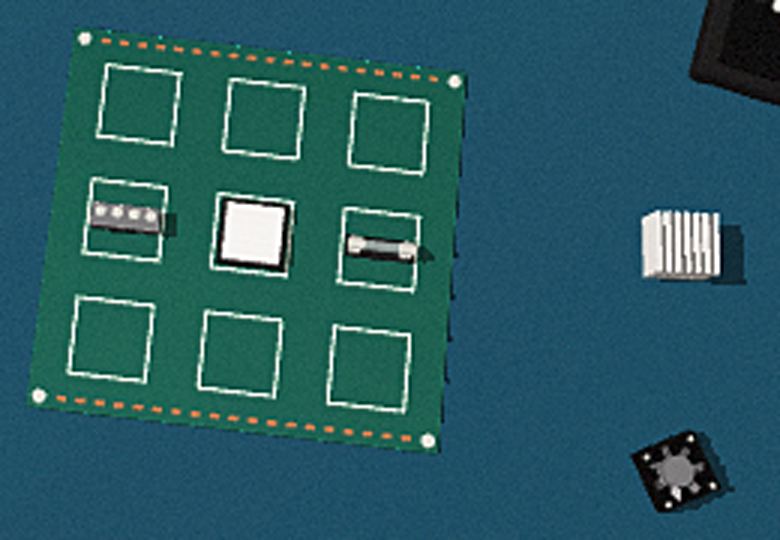

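View pics/a3.png

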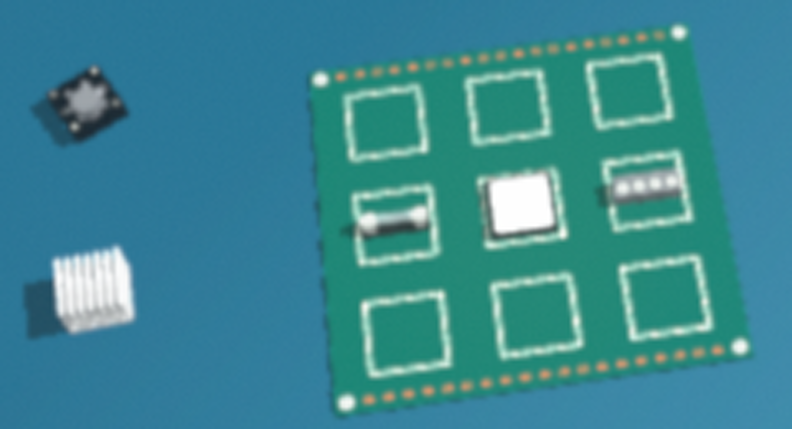

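The black can with the bare top at top-view (198,235) and scene (417,213) is the capacitor. The purple one at (173,274) is the look-alike and is not meant. Next I'll measure the board and parts.

```bash
cat > h.py <<'E'
import cv2,numpy as np
def load(n):
    f=np.load(n,allow_pickle=True);K=f["camera_matrix"];R=cv2.Rodrigues(f["rvec"].astype(float))[0];t=f["tvec"].astype(float).ravel()
    return f["img"],K,R,t
def ray(cam,uv,z):
    _,K,R,t=cam;c=-R.T@t
    uv=np.atleast_2d(uv).astype(float)
    d=(R.T@np.linalg.inv(K)@np.c_[uv,np.ones(len(uv))].T).T
    return c+d*((z-c[2])/d[:,2:3])
def proj(cam,P):
    _,K,R,t=cam
    return cv2.projectPoints(np.atleast_2d(P).astype(float),cv2.Rodrigues(R)[0],t,K,None)[0][:,0]
def tri(ca,a,cb,b):
    P=lambda c:c[1]@np.c_[c[2],c[3]]
    X=cv2.triangulatePoints(P(ca),P(cb),np.atleast_2d(a).astype(float).T,np.atleast_2d(b).astype(float).T)
    return (X[:3]/X[3]).T
def grab(name,tag):
    from rig import env
    f=env.grab_frame(name);np.savez(f"{name}{tag}.npz",**f);cv2.imwrite(f"pics/{name}{tag}.png",f["img"][:,:,::-1])
    return load(f"{name}{tag}.npz")
E
python3 - <<'E'
from h import *
T=load("top0.npz");S=load("scene0.npz")
out={}
for nm,c,roi in(("top",T,(275,175,155,150)),("scene",S,(215,180,140,130))):
    x,y,w,h=roi;k=6
    im=cv2.resize(c[0][y:y+h,x:x+w],None,fx=k,fy=k,interpolation=cv2.INTER_CUBIC)
    hsv=cv2.cvtColor(im,cv2.COLOR_RGB2HSV)
    m=((hsv[...,1]<90)&(hsv[...,2]>130)).astype(np.uint8)*255
    cs,hi=cv2.findContours(m,cv2.RETR_CCOMP,cv2.CHAIN_APPROX_NONE)
    print(nm)
    for i,q in enumerate(cs):
        a=cv2.contourArea(q)
        if a<100*k*k: continue
        r=cv2.minAreaRect(q);M=cv2.moments(q)
        # cv2.resize maps src px u -> (u+.5)*k-.5
        ctr=(np.array(r[0])+.5)/k-.5+[x,y]
        cm=(np.array([M['m10'],M['m01']])/M['m00']+.5)/k-.5+[x,y]
        z=.003
        print(np.round(ctr,1),np.round(cm,1),"area",round(a/k/k),"parent",hi[0][i][3],np.round(ray(c,cm,z)[0],4))
E
```

```text
top
[392.6 292.5] [392.5 292.6] area 721 parent -1 [ 0.4758 -0.0824  0.003 ]
[392.6 292.4] [392.5 292.6] area 575 parent 12 [ 0.4759 -0.0824  0.003 ]
[349.5 287.6] [349.5 287.6] area 720 parent -1 [0.4843 0.0022 0.003 ]
[349.5 287.6] [349.5 287.6] area 575 parent 14 [0.4843 0.0021 0.003 ]
[306.5 282.6] [306.5 282.6] area 722 parent -1 [0.4928 0.0867 0.003 ]
[306.6 282.6] [306.5 282.6] area 575 parent 16 [0.4929 0.0867 0.003 ]
[395.9 252.7] [395.8 252.7] area 685 parent -1 [ 0.5555 -0.0903  0.003 ]
[396.  252.6] [395.7 252.8] area 474 parent 21 [ 0.5551 -0.0902  0.003 ]
[353.9 247.2] [353.8 247.3] area 364 parent -1 [ 0.565  -0.0064  0.003 ]
[311.2 242.9] [310.3 242.9] area 135 parent -1 [0.5723 0.0807 0.003 ]
[399.2 214.2] [399.1 214.2] area 655 parent -1 [ 0.6349 -0.0984  0.003 ]
[399.  214.1] [399.1 214.1] area 522 parent 28 [ 0.635  -0.0984  0.003 ]
[357.5 209.3] [357.5 209.3] area 656 parent -1 [ 0.6435 -0.0138  0.003 ]
[357.6 209.2] [357.5 209.3] area 522 parent 30 [ 0.6436 -0.0138  0.003 ]
[315.9 204.5] [315.8 204.5] area 656 parent -1 [0.6519 0.0708 0.003 ]
[315.9 204.2] [315.
[... 573 characters left out ...]
 ] [244.7 252.2] area 188 parent 44 [ 0.5668 -0.0922  0.003 ]
[282.8 242.6] [282.7 242.7] area 533 parent -1 [ 0.5648 -0.0061  0.003 ]
[320.6 237.3] [320.6 237.4] area 526 parent -1 [0.5731 0.0787 0.003 ]
[321.3 242.4] [321.2 242.3] area 163 parent 50 [0.5854 0.0768 0.003 ]
[241.3 216.8] [241.4 216.9] area 487 parent -1 [ 0.4766 -0.0827  0.003 ]
[241.3 216.9] [241.4 216.8] area 345 parent 53 [ 0.4763 -0.0827  0.003 ]
[278.5 211.9] [278.4 212. ] area 485 parent -1 [0.4849 0.0017 0.003 ]
[278.4 212. ] [278.4 212. ] area 337 parent 58 [0.4849 0.0018 0.003 ]
[315.3 207. ] [315.2 207.1] area 483 parent -1 [0.4934 0.0864 0.003 ]
[315.3 207.2] [315.2 207.1] area 332 parent 72 [0.4934 0.0865 0.003 ]
```

Run:
```python
from h import *
T=load("top0.npz");S=load("scene0.npz")
P={"hs":[(472,230,50,40),(130,245,50,40)],"fan":[(470,305,50,44),(128,192,50,36)],"tr":[(170,300,50,44),(375,138,40,36)]}
rows=[]
for nm in P:
    a=[]
    for c,(x,y,w,h) in zip((T,S),P[nm]):
        a.append(cv2.resize(c[0][y:y+h,x:x+w,::-1],(390,int(390*h/w)),interpolation=cv2.INTER_CUBIC)[:300])
    hh=min(b.shape[0] for b in a); cv2.imwrite(f"pics/b_{nm}.png",np.hstack([b[:hh] for b in a]))
```

```text
(no output)
```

View pics/b_hs.png

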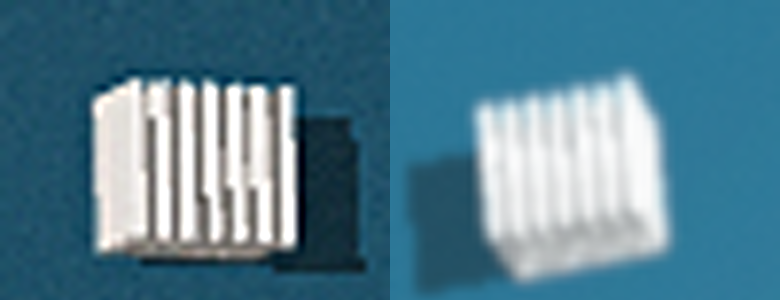

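View pics/b_fan.png

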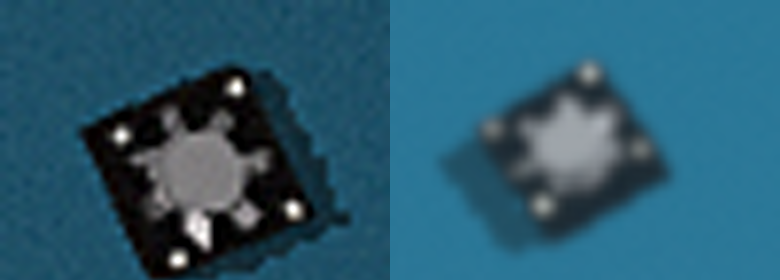

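View pics/b_tr.png

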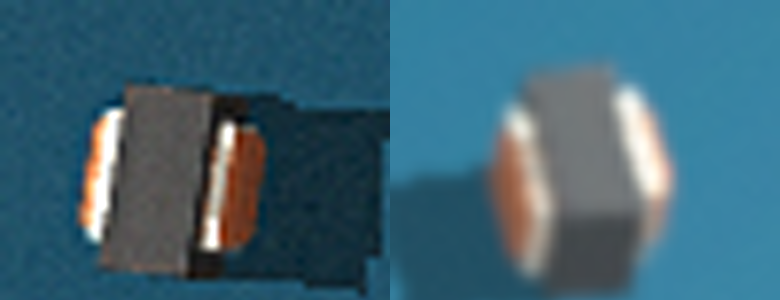

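Run:
```python
from h import *
T=load("top0.npz");S=load("scene0.npz");k=8
def up(c,roi):
    x,y,w,h=roi
    im=cv2.resize(c[0][y:y+h,x:x+w],None,fx=k,fy=k,interpolation=cv2.INTER_CUBIC);return im,lambda p:(np.atleast_2d(p).astype(float)+.5)/k-.5+[x,y]
# capacitor top
for nm,c,roi in(("top",T,(180,218,36,36)),("scene",S,(400,195,36,40))):
    im,f=up(c,roi);h=cv2.cvtColor(im,cv2.COLOR_RGB2HSV);m=((h[...,1]<70)&(h[...,2]>150)).astype(np.uint8)
    q=max(cv2.findContours(m,0,1)[0],key=cv2.contourArea);e=cv2.fitEllipse(cv2.convexHull(q))
    p=f(e[0]);print("cap",nm,p.round(1),np.array(e[1])/k,ray(c,p,.045).round(4)); globals()["cp"+nm]=p
print("cap tri",tri(T,cptop,S,cpscene).round(4))
# fan screws
F={}
for nm,c,roi in(("top",T,(478,310,34,34)),("scene",S,(136,198,30,26))):
    im,f=up(c,roi);g=cv2.cvtColor(im,cv2.COLOR_RGB2GRAY);h=cv2.cvtColor(im,cv2.COLOR_RGB2HSV)
    if nm=="top": m=((h[...,1]<100)&(g>175)).astype(np.uint8)
    else: m=((h[...,1]<60)&(g>158)).astype(np.uint8)
    for q in cv2.findContours(m,0,1)[0]:
        a=cv2.contourArea(q)
        if a<40: continue
        M=cv2.moments(q);p=f([M['m10']/M['m00'],M['m01']/M['m00']]);print("fan",nm,a,p.round(2),ray(c,p,.015).round(4))
    mb=(g<45 if nm=="top" else g<88).astype(np.uint8)
    q=max(cv2.findContours(mb,0,1)[0],key=cv2.contourArea);r=cv2.minAreaRect(q);print(" dark rect",f(cv2.boxPoints(r)).round(1).tolist(),ray(c,f(r[0]),.015).round(4))
for nm,c,roi in(("top",T,(478,234,40,38)),("scene",S,(136,250,36,36))):
    im,f=up(c,roi);h=cv2.cvtColor(im,cv2.COLOR_RGB2HSV);m=(h[...,1]<(110 if nm=="top" else 95)).astype(np.uint8)
    q=cv2.convexHull(max(cv2.findContours(m,0,1)[0],key=cv2.contourArea))
    for eps in(6,10):
        p=f(cv2.approxPolyDP(q,eps,True)[:,0]);print("hs",nm,eps,p.round(1).tolist())
    print(ray(c,p,.028).round(4).tolist())
for nm,c,roi in(("top",T,(178,306,32,36)),("scene",S,(384,144,24,34))):
    im,f=up(c,roi);h=cv2.cvtColor(im,cv2.COLOR_RGB2HSV);g=h[...,2]
    m=((h[...,1]<70)&(g>60)&(g<130) if nm=="top" else (h[...,1]<70)&(g<125)).astype(np.uint8)
    m=cv2.morphologyEx(m,cv2.MORPH_OPEN,np.ones((9,9)))
    q=cv2.convexHull(max(cv2.findContours(m,0,1)[0],key=cv2.contourArea))
    p=f(cv2.approxPolyDP(q,8,True)[:,0]);print("tr",nm,p.round(1).tolist(),ray(c,p,.036).round(4).tolist(),"rect",ray(c,f(cv2.boxPoints(cv2.minAreaRect(q))),.036).round(4).tolist())
```

```text
cap top [[196.4 233.7]] [14.93016624 15.90489197] [[0.5783 0.2972 0.045 ]]
cap scene [[417.3 208.5]] [12.76817036 15.1017828 ] [[0.5783 0.2974 0.045 ]]
cap tri [[0.5783 0.2973 0.045 ]]
fan top 96.0 [[492.35 337.83]] [[ 0.3911 -0.2708  0.015 ]]
fan top 437.5 [[495.05 333.8 ]] [[ 0.3988 -0.2765  0.015 ]]
fan top 94.5 [[507.08 331.34]] [[ 0.4037 -0.3001  0.015 ]]
fan top 77.0 [[485.07 321.93]] [[ 0.421  -0.2584  0.015 ]]
fan top 90.5 [[499.82 315.73]] [[ 0.4332 -0.2878  0.015 ]]
 dark rect [[479.2, 321.0], [504.2, 309.4], [515.3, 333.1], [490.3, 344.8]] [[ 0.4115 -0.2815  0.015 ]]
fan scene 1830.0 [[151.   209.29]] [[ 0.4125 -0.2777  0.015 ]]
 dark rect [[132.6, 210.6], [154.5, 197.3], [164.8, 214.4], [142.9, 227.6]] [[ 0.4196 -0.2836  0.015 ]]
hs top 6 [[483.4, 242.1], [488.4, 239.4], [509.1, 240.6], [509.3, 261.6], [504.2, 263.1], [483.9, 262.1]]
hs top 10 [[483.4, 242.1], [488.4, 239.4], [509.1, 240.6], [509.3, 261.6], [504.2, 263.1], [483.9, 262.1]]
[[0.5751, -0.2588, 0.028], [0.5806, -0.269, 0.028], [0.579, -0.3098, 0.028], [0.5373, -0.3076, 0.028], [0.5342, -0.2973, 0.028], [0.535
[... 347 characters left out ...]
, 0.028], [0.5774, -0.3119, 0.028], [0.5385, -0.3094, 0.028]]
tr top [[186.6, 310.6], [196.7, 311.6], [193.1, 334.8], [182.3, 333.6]] [[0.4338, 0.3083, 0.036], [0.4322, 0.2895, 0.036], [0.3897, 0.2934, 0.036], [0.3918, 0.3132, 0.036]] rect [[0.3912, 0.3137, 0.036], [0.4352, 0.3101, 0.036], [0.4323, 0.289, 0.036], [0.3884, 0.2928, 0.036]]
tr scene [[395.8, 145.8], [400.4, 162.3], [397.8, 166.8], [391.4, 167.2], [389.9, 166.1], [388.4, 147.2]] [[0.396, 0.3093, 0.036], [0.4444, 0.3045, 0.036], [0.4551, 0.2945, 0.036], [0.4524, 0.2799, 0.036], [0.4484, 0.2775, 0.036], [0.3954, 0.2911, 0.036]] rect [[0.3926, 0.2916, 0.036], [0.3965, 0.3177, 0.036], [0.4564, 0.302, 0.036], [0.4524, 0.2765, 0.036]]
```

```bash
cat > go.py <<'E'
import sys,numpy as np
from rig import env
from scipy.spatial.transform import Rotation as Ro
# usage: go.py x y z yaw  (mm, deg) -> shift (mm, tool axes) and turn units from the measured pose
s=env.state();p=np.array(s["eef_pos"])*1000;R=Ro.from_euler("xyz",s["orientation"],degrees=True)
a=[float(v) for v in sys.argv[1:]]
print("t",round(s["time_s"],2),"pos",p.round(1),"rpy",np.round(s["orientation"],2),"F",np.round(s["force"],1),"g",round(s["gripper_width"],3),"q",np.round(s["q"],0))
for i in range(0,len(a),4):
    x,y,z,w=a[i:i+4]
    Rt=Ro.from_euler("xyz",[180,0,w],degrees=True)
    d=R.inv().apply(np.array([x,y,z])-p);r=(R.inv()*Rt).as_rotvec(degrees=True)/5
    print("->",a[i:i+4],"shift",d.round(1).tolist(),"turn",r.round(2).tolist(),"dist",round(np.linalg.norm(d)))
E
python3 go.py 500 80 220 87.5 559 -289 120 87.5
```

```text
t 0.1 pos [223.7 609.4 247. ] rpy [-1.7986e+02  1.0000e-02  1.5985e+02] F [-0.  -0.7  0.3] g 1.0 q [-75.  22.   3.  92.  -1.  67.  -3.]
-> [500.0, 80.0, 220.0, 87.5] shift [-441.8, -401.8, 28.0] turn [-0.02, 0.02, 14.47] dist 598
-> [559.0, -289.0, 120.0, 87.5] shift [-624.3, -727.6, 128.8] turn [-0.02, 0.02, 14.47] dist 967
```

Emit:
{"fn": "move_arm", "kwargs": {"series": [[[-29,-27,2],[0,0,1.0]],[[-59,-54,4],[0,0,2.0]],[[-88,-80,6],[0,0,3.0]],[[-118,-107,8],[0,0,4.0]],[[-147,-134,9],[0,0,5.0]]], "grip": 1.0, "newtons": 40}}

```text
time_s: 0.52
eef_pos: [0.3162, 0.4314, 0.2384]
orientation: [-179.9, 0.0, 134.6]
force: [0.7, 0.1, 1.5]
gripper_width: 1.003
```

```bash
python3 go.py 500 80 220 87.5 559 -289 120 87.5
```

```text
t 0.52 pos [316.2 431.4 238.4] rpy [-1.7992e+02  3.0000e-02  1.3461e+02] F [0.7 0.1 1.5] g 1.003 q [-68.  10.  10. 108.  -2.  62. -12.]
-> [500.0, 80.0, 220.0, 87.5] shift [-379.2, -115.9, 18.8] turn [-0.01, 0.01, 9.42] dist 397
-> [559.0, -289.0, 120.0, 87.5] shift [-683.3, -332.9, 119.2] turn [-0.01, 0.01, 9.42] dist 769
```

Emit:
{"fn": "move_arm", "kwargs": {"series": [[[-38,-12,2],[0,0,1.0]],[[-76,-23,4],[0,0,2.0]],[[-114,-35,6],[0,0,3.0]],[[-152,-46,8],[0,0,4.0]],[[-190,-58,10],[0,0,5.0]]]}}

```text
time_s: 0.93
eef_pos: [0.4089, 0.2561, 0.2289]
orientation: [-180.0, -0.0, 109.6]
force: [0.7, 0.2, 0.2]
gripper_width: 0.997
```

```bash
python3 go.py 500 80 220 87.5 559 -289 120 87.5
```

```text
t 0.93 pos [408.9 256.1 228.9] rpy [-1.7998e+02 -1.0000e-02  1.0961e+02] F [0.7 0.2 0.2] g 0.997 q [-57.   5.  21. 116.  -2.  60. -15.]
-> [500.0, 80.0, 220.0, 87.5] shift [-196.5, 26.7, 8.9] turn [-0.0, -0.0, 4.42] dist 198
-> [559.0, -289.0, 120.0, 87.5] shift [-563.9, -41.5, 108.9] turn [-0.0, -0.0, 4.42] dist 576
```

Emit:
{"fn": "move_arm", "kwargs": {"series": [[[-38,-1,2],[0,0,1.0]],[[-76,-3,4],[0,0,2.0]],[[-114,-5,6],[0,0,3.0]],[[-152,-8,8],[0,0,4.0]],[[-190,-12,10],[0,0,4.42]]]}}

```text
time_s: 1.35
eef_pos: [0.4618, 0.0735, 0.219]
orientation: [-180.0, -0.0, 87.5]
force: [1.7, 0.6, -0.8]
gripper_width: 1.002
```

```bash
python3 go.py 500 80 220 87.5 559 -289 120 87.5
```

```text
t 1.35 pos [461.8  73.5 219. ] rpy [-1.7999e+02 -2.0000e-02  8.7550e+01] F [ 1.7  0.6 -0.8] g 1.002 q [-45.   3.  32. 119.  -2.  58. -14.]
-> [500.0, 80.0, 220.0, 87.5] shift [8.2, 37.9, -1.0] turn [-0.0, -0.0, 0.01] dist 39
-> [559.0, -289.0, 120.0, 87.5] shift [-358.0, 112.7, 98.9] turn [-0.0, -0.0, 0.01] dist 388
```

Emit:
{"fn": "move_arm", "kwargs": {"series": [[[-36,11,6],[0,0,0]],[[-72,22,14],[0,0,0]],[[-108,34,25],[0,0,0]],[[-143,45,37],[0,0,0]],[[-179,56,49],[0,0,0]]]}}

```text
time_s: 1.77
eef_pos: [0.5109, -0.107, 0.1697]
orientation: [180.0, -0.0, 87.8]
force: [0.6, 0.8, -0.0]
gripper_width: 0.998
```

Emit:
{"fn": "move_arm", "kwargs": {"series": [[[-36,11,10],[0,0,0]],[[-72,22,20],[0,0,0]],[[-108,34,30],[0,0,0]],[[-143,45,40],[0,0,0]],[[-179,56.5,50],[0,0,0]]]}}

```text
time_s: 2.18
eef_pos: [0.5601, -0.2878, 0.1189]
orientation: [-179.9, -0.1, 87.8]
force: [0.2, 0.6, -0.1]
gripper_width: 0.998
```

```bash
python3 go.py 559 -289 22 87.5
```

```text
t 2.18 pos [ 560.1 -287.8  118.9] rpy [-1.7992e+02 -5.0000e-02  8.7780e+01] F [ 0.2  0.6 -0.1] g 0.998 q [ -5.  32.  37. 102. -23.  54.  40.]
-> [559.0, -289.0, 22.0, 87.5] shift [-1.3, -1.0, 96.9] turn [-0.02, -0.01, 0.06] dist 97
```

Emit:
{"fn": "move_arm", "kwargs": {"series": [[[-1,-1,20],[0,0,0]],[[-1,-1,42],[0,0,0]],[[-1,-1,62],[0,0,0]],[[-1,-1,82],[0,0,0]],[[-1,-1,90],[0,0,0]]]}}

```text
time_s: 2.6
eef_pos: [0.5568, -0.2862, 0.0266]
orientation: [-179.7, -0.1, 87.8]
force: [0.3, 0.5, -1.0]
gripper_width: 1.001
```

```bash
python3 go.py 559 -289 22 87.5; python3 -c "
from h import *
T=grab('top',1)
cv2.imwrite('pics/c1.png',cv2.resize(T[0][190:310,430:570,::-1],None,fx=5,fy=5,interpolation=cv2.INTER_CUBIC))"
```

```text
t 2.6 pos [ 556.8 -286.2   26.6] rpy [-1.7967e+02 -1.4000e-01  8.7750e+01] F [ 0.3  0.5 -1. ] g 1.001 q [ -2.  39.  33. 103. -28.  46.  43.]
-> [559.0, -289.0, 22.0, 87.5] shift [-2.7, 2.3, 4.6] turn [-0.07, -0.03, 0.05] dist 6
```

View pics/c1.png

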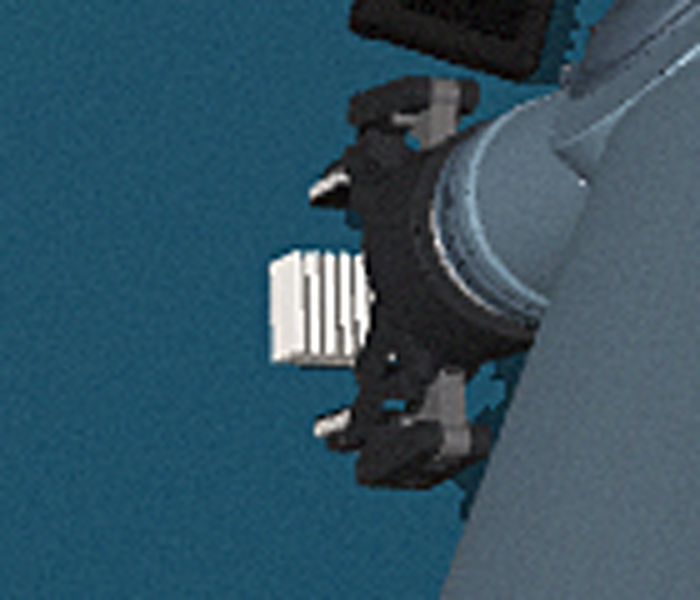

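The crop shows the two pads straddling the heat sink, at (330,185) and (330,425), with the sink at (320,305) between them. I'll correct the position and close.

Emit:
{"fn": "move_arm", "kwargs": {"series": [[[-3,2,4],[0,0,0.05]],[[-3,2,4],[0,0,0.05]],[[-3,2,4],[0,0,0.05]],[[-3,2,4],[0,0,0.05]],[[-3,2,4],[0,0,0.05]]]}}

```text
time_s: 3.07
eef_pos: [0.5619, -0.2912, 0.0275]
orientation: [179.9, 0.0, 87.5]
force: [-0.9, -0.1, 0.1]
gripper_width: 1.0
```

Emit:
{"fn": "move_arm", "kwargs": {"series": [[[0,0,0],[0,0,0]],[[0,0,0],[0,0,0]],[[0,0,0],[0,0,0]],[[0,0,0],[0,0,0]],[[0,0,0],[0,0,0]]], "grip": 0, "newtons": 40}}

```text
time_s: 3.48
eef_pos: [0.5614, -0.2911, 0.0267]
orientation: [180.0, 0.0, 87.5]
force: [0.3, -0.5, -1.2]
gripper_width: 0.455
```

Emit:
{"fn": "move_arm", "kwargs": {"series": [[[0,0,0],[0,0,0]],[[0,0,0],[0,0,0]],[[0,0,0],[0,0,0]],[[0,0,0],[0,0,0]],[[0,0,0],[0,0,0]]]}}

```text
time_s: 3.9
eef_pos: [0.5614, -0.2911, 0.0266]
orientation: [180.0, 0.0, 87.5]
force: [0.9, -0.4, 3.4]
gripper_width: 0.456
```

```bash
python3 go.py 559 -289 22 87.5
```

```text
t 3.9 pos [ 561.4 -291.1   26.6] rpy [1.7996e+02 2.0000e-02 8.7490e+01] F [ 0.9 -0.4  3.4] g 0.456 q [ -1.  40.  33. 103. -29.  46.  43.]
-> [559.0, -289.0, 22.0, 87.5] shift [1.9, -2.5, 4.6] turn [0.01, 0.0, -0.0] dist 6
```

Emit:
{"fn": "move_arm", "kwargs": {"series": [[[0,0,0],[0,0,0]],[[0,0,0],[0,0,0]],[[2,0,5],[0,0,0]],[[2,0,5],[0,0,0]],[[2,0,5],[0,0,0]]], "grip": 0.7}}

```text
time_s: 4.32
eef_pos: [0.5605, -0.288, 0.0203]
orientation: [-179.9, -0.1, 87.5]
force: [-0.0, -0.1, -0.4]
gripper_width: 0.697
```

Emit:
{"fn": "move_arm", "kwargs": {"series": [[[0,0,0],[0,0,0]],[[0,0,0],[0,0,0]],[[0,0,0],[0,0,0]],[[0,0,0],[0,0,0]],[[0,0,0],[0,0,0]]], "grip": 0}}

```text
time_s: 4.73
eef_pos: [0.5611, -0.2889, 0.0213]
orientation: [-180.0, 0.0, 87.5]
force: [0.0, -1.0, -0.7]
gripper_width: 0.463
```

```bash
python3 go.py 559 -289 22 87.5
```

```text
t 4.73 pos [ 561.1 -288.9   21.3] rpy [-1.800e+02  1.000e-02  8.749e+01] F [ 0.  -1.  -0.7] g 0.463 q [ -1.  40.  32. 103. -29.  45.  43.]
-> [559.0, -289.0, 22.0, 87.5] shift [-0.2, -2.1, -0.7] turn [-0.0, 0.0, -0.0] dist 2
```

Emit:
{"fn": "move_arm", "kwargs": {"series": [[[0,0,-8],[0,0,0]],[[0,0,-20],[0,0,0]],[[0,0,-35],[0,0,0]],[[0,0,-50],[0,0,0]],[[0,0,-60],[0,0,0]]]}}

```text
time_s: 5.15
eef_pos: [0.5624, -0.2898, 0.0846]
orientation: [179.8, 0.1, 87.5]
force: [1.2, 0.2, -0.0]
gripper_width: 0.459
```

```bash
python3 go.py 564.1 -6 80 84.26
```

```text
t 5.15 pos [ 562.4 -289.8   84.6] rpy [1.7979e+02 8.0000e-02 8.7480e+01] F [ 1.2  0.2 -0. ] g 0.459 q [ -4.  35.  36. 102. -26.  51.  41.]
-> [564.1, -6.0, 80.0, 84.26] shift [283.6, -10.8, 4.1] turn [0.04, 0.02, 0.64] dist 284
```

Emit:
{"fn": "move_arm", "kwargs": {"series": [[[12,0,0],[0,0,0]],[[36,-1,0],[0,0,0.1]],[[70,-2,0],[0,0,0.2]],[[106,-3.5,0],[0,0,0.3]],[[142,-4.5,0],[0,0,0.4]]]}}

```text
time_s: 5.57
eef_pos: [0.5623, -0.1446, 0.0813]
orientation: [-180.0, -0.0, 85.4]
force: [0.6, 0.2, -0.4]
gripper_width: 0.463
```

Emit:
{"fn": "move_arm", "kwargs": {"series": [[[36,-1,0],[0,0,0.1]],[[72,-2,0],[0,0,0.2]],[[104,-3,0],[0,0,0.25]],[[128,-4,0],[0,0,0.25]],[[140,-4,0],[0,0,0.25]]]}}

```text
time_s: 5.98
eef_pos: [0.5694, -0.0, 0.0809]
orientation: [-179.9, -0.2, 84.7]
force: [-0.0, 0.7, -0.6]
gripper_width: 0.46
```

Emit:
{"fn": "move_arm", "kwargs": {"series": [[[0,0,0],[0,0,0]],[[0,0,5],[0,0,0]],[[0,0,15],[0,0,0]],[[0,0,25],[0,0,0]],[[0,0,25],[0,0,0]]]}}

```text
time_s: 6.4
eef_pos: [0.5673, -0.0095, 0.0536]
orientation: [-179.7, 0.1, 84.0]
force: [-1.4, -1.4, -0.6]
gripper_width: 0.459
```

```bash
python3 go.py 564.1 -6 30.5 84.26;python3 -c "
from h import *
T=grab('top',2);S=grab('scene',2)
a=cv2.resize(T[0][195:295,300:410,::-1],(400,364),interpolation=cv2.INTER_CUBIC)
b=cv2.resize(S[0][195:295,230:340,::-1],(400,364),interpolation=cv2.INTER_CUBIC)
cv2.imwrite('pics/c2.png',np.hstack([a,b]))";python3 go.py 564.1 -6 30.5 84.26
```

```text
t 6.4 pos [567.3  -9.5  53.6] rpy [-1.7972e+02  1.2000e-01  8.4020e+01] F [-1.4 -1.4 -0.6] g 0.459 q [-32.  32.  35. 112. -25.  44.  12.]
-> [564.1, -6.0, 30.5, 84.26] shift [3.2, -3.4, 23.1] turn [-0.06, 0.02, -0.05] dist 24
t 6.5 pos [568.7  -8.9  55.1] rpy [-1.7986e+02  8.0000e-02  8.4070e+01] F [-0.5 -1.2 -0.4] g 0.457 q [-32.  32.  35. 112. -25.  44.  12.]
-> [564.1, -6.0, 30.5, 84.26] shift [2.4, -4.8, 24.6] turn [-0.03, 0.02, -0.04] dist 25
```

View pics/c2.png

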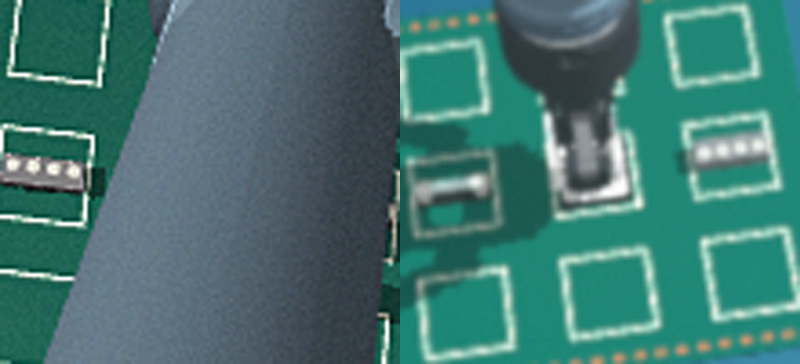

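Emit:
{"fn": "move_arm", "kwargs": {"series": [[[2.5,-5,0],[0,0,0]],[[2.5,-5,6],[0,0,0]],[[2.5,-5,12],[0,0,0]],[[2.5,-5,18],[0,0,0]],[[2.5,-5,18],[0,0,0]]]}}

```text
time_s: 6.92
eef_pos: [0.564, -0.0036, 0.0368]
orientation: [-179.9, 0.0, 84.3]
force: [-0.6, 0.2, -1.4]
gripper_width: 0.459
```

Emit:
{"fn": "move_arm", "kwargs": {"series": [[[0,0,0],[0,0,0]],[[0,0,0],[0,0,0]],[[0,0,0],[0,0,0]],[[0,0,0],[0,0,0]],[[0,0,0],[0,0,0]]]}}

```text
time_s: 7.33
eef_pos: [0.5654, -0.0039, 0.0385]
orientation: [180.0, -0.0, 84.2]
force: [-0.2, -0.0, -0.4]
gripper_width: 0.464
```

```bash
python3 go.py 564.1 -6 30.5 84.26; python3 -c "
from h import *
S=grab('scene',3)
cv2.imwrite('pics/c3.png',cv2.resize(S[0][200:270,240:325,::-1],None,fx=8,fy=8,interpolation=cv2.INTER_CUBIC))"
```

```text
t 7.33 pos [565.4  -3.9  38.5] rpy [ 1.7997e+02 -1.0000e-02  8.4250e+01] F [-0.2 -0.  -0.4] g 0.464 q [-31.  33.  34. 112. -26.  42.  12.]
-> [564.1, -6.0, 30.5, 84.26] shift [-2.2, -1.1, 8.0] turn [0.01, -0.0, -0.0] dist 8
```

View pics/c3.png

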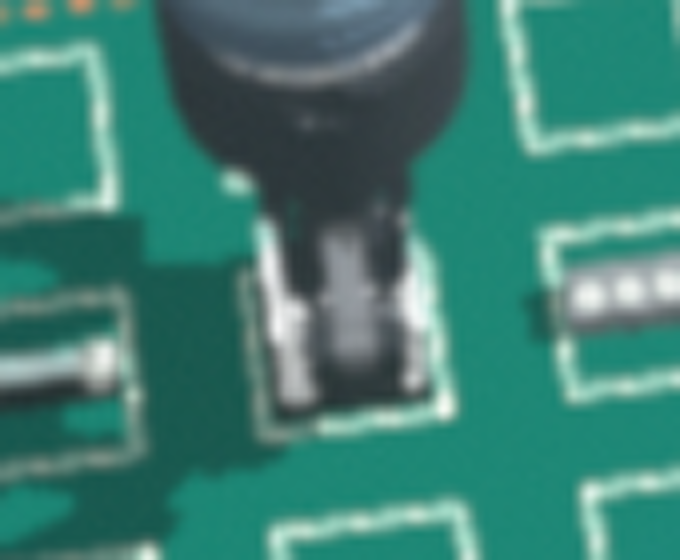

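The heat sink is held and showing white on either side of the front finger, above the module's black rim at (350,400). I'll correct the position and lower it.

Emit:
{"fn": "move_arm", "kwargs": {"series": [[[-2,-1,0],[0,0,0]],[[-2,-1,2],[0,0,0]],[[-2,-1,4],[0,0,0]],[[-2,-1,5],[0,0,0]],[[-2,-1,5],[0,0,0]]]}}

```text
time_s: 7.8
eef_pos: [0.5636, -0.0058, 0.0329]
orientation: [-180.0, 0.0, 84.2]
force: [-0.1, -0.5, -1.0]
gripper_width: 0.458
```

Emit:
{"fn": "move_arm", "kwargs": {"series": [[[0,0,0],[0,0,0]],[[0,0,0],[0,0,0]],[[0,0,0],[0,0,0]],[[0,0,1],[0,0,0]],[[0,0,2],[0,0,0]]]}}

```text
time_s: 8.22
eef_pos: [0.5641, -0.0058, 0.0313]
orientation: [180.0, -0.0, 84.2]
force: [-0.1, -0.1, -1.6]
gripper_width: 0.462
```

Emit:
{"fn": "move_arm", "kwargs": {"series": [[[0,0,0.5],[0,0,0]],[[0,0,1],[0,0,0]],[[0,0,1],[0,0,0]],[[0,0,1],[0,0,0]],[[0,0,1],[0,0,0]]]}}

```text
time_s: 8.63
eef_pos: [0.5639, -0.0058, 0.0302]
orientation: [180.0, 0.0, 84.2]
force: [0.2, 0.3, -0.1]
gripper_width: 0.457
```

```bash
python3 go.py 564.1 -6 30.5 84.26
```

```text
t 8.63 pos [563.9  -5.8  30.2] rpy [180.     0.    84.24] F [ 0.2  0.3 -0.1] g 0.457 q [-31.  34.  33. 113. -27.  42.  13.]
-> [564.1, -6.0, 30.5, 84.26] shift [-0.2, 0.2, -0.3] turn [0.0, 0.0, -0.0] dist 0
```

Emit:
{"fn": "move_arm", "kwargs": {"series": [[[0,0,0.3],[0,0,0]],[[0,0,0.6],[0,0,0]],[[0,0,0.6],[0,0,0]],[[0,0,0.6],[0,0,0]],[[0,0,0.6],[0,0,0]]]}}

```text
time_s: 9.05
eef_pos: [0.5639, -0.0058, 0.0302]
orientation: [-180.0, -0.0, 84.2]
force: [-2.2, 0.2, 4.7]
gripper_width: 0.463
```

```bash
python3 go.py 564.1 -6 30.5 84.26
```

```text
t 9.05 pos [563.9  -5.8  30.2] rpy [-1.7998e+02 -3.0000e-02  8.4240e+01] F [-2.2  0.2  4.7] g 0.463 q [-31.  34.  33. 113. -27.  42.  13.]
-> [564.1, -6.0, 30.5, 84.26] shift [-0.2, 0.2, -0.3] turn [-0.0, -0.01, -0.0] dist 0
```

Contact is felt at +4.7 N at the expected height. I'll release and rise.

Emit:
{"fn": "move_arm", "kwargs": {"series": [[[0,0,-0.4],[0,0,0]],[[0,0,-0.4],[0,0,0]],[[0,0,-0.4],[0,0,0]],[[0,0,-0.4],[0,0,0]],[[0,0,-0.4],[0,0,0]]], "grip": 0.75}}

```text
time_s: 9.47
eef_pos: [0.5639, -0.0057, 0.0299]
orientation: [-180.0, 0.0, 84.2]
force: [-0.4, -0.3, -0.0]
gripper_width: 0.747
```

Emit:
{"fn": "move_arm", "kwargs": {"series": [[[0,0,-10],[0,0,0]],[[0,0,-30],[0,0,0]],[[0,0,-60],[0,0,0]],[[0,0,-90],[0,0,0]],[[0,0,-120],[0,0,0]]]}}

```text
time_s: 9.88
eef_pos: [0.5636, -0.0061, 0.1517]
orientation: [-180.0, 0.0, 84.2]
force: [0.9, 0.5, -0.2]
gripper_width: 0.748
```

```bash
python3 go.py 412.3 -279 100 112.5
```

```text
t 9.88 pos [563.6  -6.1 151.7] rpy [-1.7997e+02  2.0000e-02  8.4210e+01] F [ 0.9  0.5 -0.2] g 0.748 q [-37.  23.  40. 110. -18.  54.   6.]
-> [412.3, -279.0, 100.0, 112.5] shift [-286.7, -123.0, 51.8] turn [-0.01, 0.0, -5.66] dist 316
```

Emit:
{"fn": "move_arm", "kwargs": {"series": [[[-31,-13,0],[0,0,-0.6]],[[-62,-26,0],[0,0,-1.2]],[[-93,-39,0],[0,0,-1.8]],[[-124,-52,0],[0,0,-2.4]],[[-155,-65,0],[0,0,-3.0]]], "grip": 1.0}}

```text
time_s: 10.3
eef_pos: [0.4829, -0.1548, 0.1509]
orientation: [179.9, -0.0, 99.4]
force: [-0.2, 0.1, 0.0]
gripper_width: 1.0
```

```bash
python3 go.py 412.3 -279 100 112.5; python3 -c "
from h import *
S=grab('scene',4)
cv2.imwrite('pics/c4.png',cv2.resize(S[0][200:270,240:325,::-1],None,fx=8,fy=8,interpolation=cv2.INTER_CUBIC))"
```

```text
t 10.3 pos [ 482.9 -154.8  150.9] rpy [179.93  -0.    99.4 ] F [-0.2  0.1  0. ] g 1.0 q [-24.  16.  42. 118. -14.  51.  35.]
-> [412.3, -279.0, 100.0, 112.5] shift [-111.0, -90.0, 50.8] turn [0.01, 0.0, -2.62] dist 152
```

View pics/c4.png

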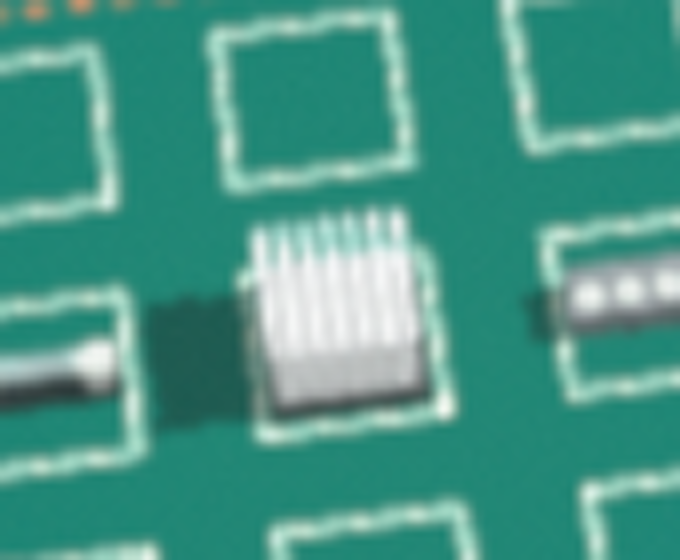

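The heat sink sits on the module, with top corners at about (255,225), (405,210) and (420,345) and the rim visible below. I'll measure it from the top view once the arm is clear.

Emit:
{"fn": "move_arm", "kwargs": {"series": [[[-22,-18,4],[0,0,-0.6]],[[-44,-36,10],[0,0,-1.2]],[[-66,-54,20],[0,0,-1.8]],[[-88,-72,30],[0,0,-2.4]],[[-111,-90,40],[0,0,-2.62]]]}}

```text
time_s: 10.77
eef_pos: [0.4123, -0.2784, 0.1104]
orientation: [179.9, 0.0, 112.5]
force: [0.1, -0.4, -1.0]
gripper_width: 0.995
```

```bash
python3 - <<'E'
from h import *
T=grab('top',5);S=grab('scene',5)
cv2.imwrite('pics/c5.png',cv2.resize(T[0][215:285,310:395,::-1],None,fx=8,fy=8,interpolation=cv2.INTER_CUBIC))
B=np.array([.5642,-.0060]);w=np.deg2rad(-5.74);k=8;ex=np.array([np.cos(w),np.sin(w)]);ey=np.array([-ex[1],ex[0]])
for nm,c,(x,y,W,H) in(("top",T,(338,228,34,36)),("scene",S,(266,222,32,34))):
    im=cv2.resize(c[0][y:y+H,x:x+W],None,fx=k,fy=k,interpolation=cv2.INTER_CUBIC);h=cv2.cvtColor(im,cv2.COLOR_RGB2HSV)
    # expected silhouettes only as print-out check: top-face corners as predicted
    C=[[*(B+sx*.02*ex+sy*.02*ey),.037] for sx,sy in((1,1),(1,-1),(-1,-1),(-1,1))]
    print(nm,"ideal top corners px",proj(c,C).round(1).tolist())
E
python3 go.py 412.3 -279 21 112.5
```

```text
top ideal top corners px [[346.0, 233.2], [366.5, 235.6], [364.6, 255.9], [343.9, 253.4]]
scene ideal top corners px [[292.1, 242.0], [273.6, 244.5], [271.6, 228.4], [289.8, 226.0]]
t 10.87 pos [ 408.  -282.3  109.7] rpy [-1.7979e+02  3.0000e-02  1.1176e+02] F [-0.5 -0.8 -0.8] g 1.002 q [ -6.  19.  41. 120. -17.  46.  67.]
-> [412.3, -279.0, 21.0, 112.5] shift [1.5, 5.5, 88.6] turn [-0.04, 0.01, -0.15] dist 89
```

View pics/c5.png

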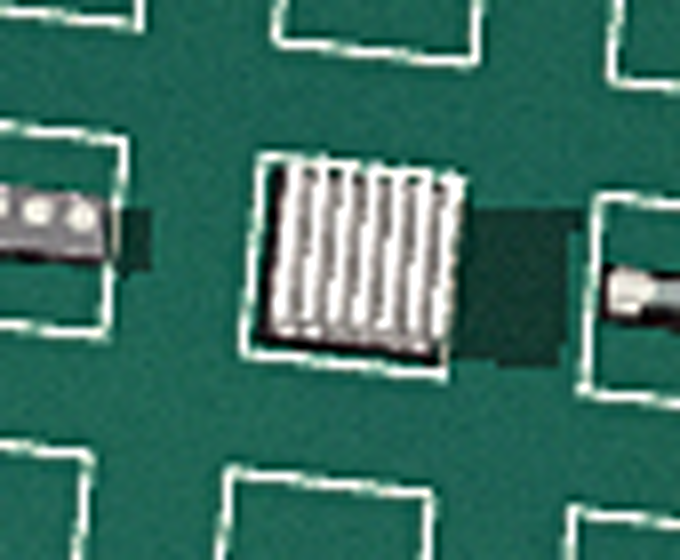

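Run:
```python
from h import *
T=load('top5.npz');S=load('scene5.npz');k=8
for nm,c,(x,y,W,H),zz in(("top",T,(342,231,28,29),.037),("scene",S,(268,222,29,32),.037)):
    im=cv2.resize(c[0][y:y+H,x:x+W],None,fx=k,fy=k,interpolation=cv2.INTER_CUBIC);h=cv2.cvtColor(im,cv2.COLOR_RGB2HSV)
    cv2.imwrite(f"pics/d_{nm}.png",cv2.resize(im[:,:,::-1],None,fx=2,fy=2))
    for thr in (60,80,100):
        m=((h[...,1]<thr)&(h[...,2]>110)).astype(np.uint8);m=cv2.morphologyEx(m,cv2.MORPH_OPEN,np.ones((13,13)))
        m=cv2.morphologyEx(m,cv2.MORPH_CLOSE,np.ones((21,21)))
        q=cv2.convexHull(max(cv2.findContours(m,0,1)[0],key=cv2.contourArea))
        p=(cv2.approxPolyDP(q,8,True)[:,0]+.5)/k-.5+[x,y];print(nm,thr,p.round(1).tolist())
```

```text
top 60 [[341.6, 234.2], [367.4, 236.7], [365.8, 255.3], [362.9, 259.4], [341.6, 259.4]]
top 80 [[341.6, 233.9], [367.6, 236.7], [365.8, 255.3], [362.9, 259.4], [341.6, 259.4]]
top 100 [[341.6, 233.7], [367.6, 236.6], [365.8, 255.3], [362.9, 259.4], [341.6, 259.4]]
scene 60 [[289.9, 226.3], [294.9, 242.1], [292.9, 248.2], [289.2, 253.4], [272.2, 253.4], [269.8, 235.7], [271.2, 229.1]]
scene 80 [[289.9, 225.9], [296.4, 241.8], [296.4, 251.9], [290.6, 253.4], [271.6, 253.4], [269.3, 235.6], [271.2, 228.4]]
scene 100 [[289.8, 225.6], [296.4, 240.6], [296.4, 252.1], [292.9, 253.4], [271.2, 253.4], [269.1, 235.7], [271.1, 228.2]]
```

View pics/d_top.png

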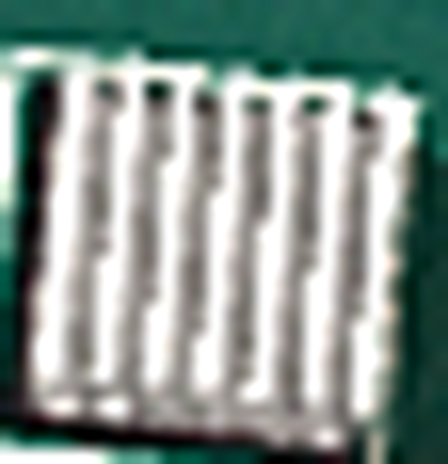

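View pics/d_scene.png

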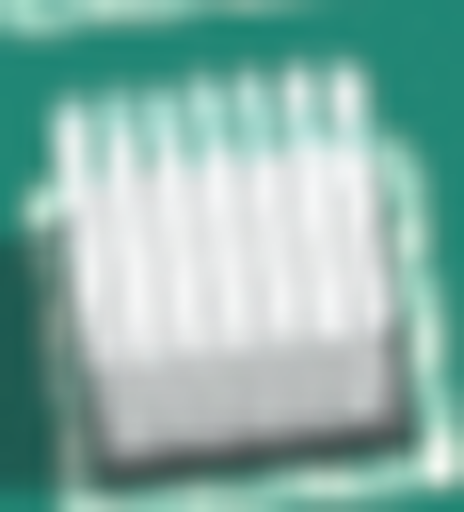

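Run:
```python
from h import *
T=load('top5.npz');S=load('scene5.npz')
B=np.array([.5642,-.0060]);w=np.deg2rad(-5.74);ex=np.array([np.cos(w),np.sin(w)]);ey=np.array([-ex[1],ex[0]])
def P(c,h,z): return proj(c,[[*(B+sx*h*ex+sy*h*ey),z] for sx,sy in((1,1),(1,-1),(-1,-1),(-1,1))])
for nm,c,o in(("top",T,(342,231)),("scene",S,(268,222))):
  for n,h,z in(("hs top",.02,.037),("hs base",.02,.009),("mod top",.022,.009),("mod base",.022,.003),("sq",.025,.003)):
    print(nm,n,(((P(c,h,z)-o+.5)*16)).round(0).tolist())
```

```text
top hs top [[72.0, 43.0], [401.0, 81.0], [369.0, 406.0], [38.0, 367.0]]
top hs base [[55.0, 90.0], [374.0, 128.0], [343.0, 443.0], [22.0, 405.0]]
top mod top [[41.0, 73.0], [392.0, 114.0], [358.0, 461.0], [4.0, 419.0]]
top mod base [[37.0, 83.0], [386.0, 123.0], [353.0, 468.0], [1.0, 427.0]]
top sq [[16.0, 57.0], [412.0, 103.0], [374.0, 495.0], [-26.0, 448.0]]
scene hs top [[394.0, 328.0], [98.0, 369.0], [65.0, 111.0], [356.0, 72.0]]
scene hs base [[403.0, 423.0], [113.0, 463.0], [81.0, 209.0], [366.0, 170.0]]
scene mod top [[419.0, 434.0], [100.0, 478.0], [65.0, 198.0], [378.0, 156.0]]
scene mod base [[421.0, 454.0], [104.0, 497.0], [68.0, 219.0], [380.0, 176.0]]
scene sq [[446.0, 470.0], [84.0, 520.0], [44.0, 203.0], [399.0, 155.0]]
```

Emit:
{"fn": "move_arm", "kwargs": {"series": [[[0,0,0],[0,0,0]],[[0,0,20],[0,0,0]],[[0,0,45],[0,0,0]],[[0,0,65],[0,0,0]],[[0,0,75],[0,0,0]]]}}

```text
time_s: 11.28
eef_pos: [0.4132, -0.275, 0.0335]
orientation: [-180.0, -0.1, 112.5]
force: [-0.3, -0.6, 0.7]
gripper_width: 0.997
```

Emit:
{"fn": "move_arm", "kwargs": {"series": [[[0,0,0],[0,0,0]],[[0,0,0],[0,0,0]],[[0,0,0],[0,0,0]],[[0,0,0],[0,0,0]],[[0,0,0],[0,0,0]]]}}

```text
time_s: 11.7
eef_pos: [0.4138, -0.2779, 0.0363]
orientation: [179.9, 0.1, 112.4]
force: [-0.3, -0.3, -0.3]
gripper_width: 1.002
```

```bash
python3 go.py 412.3 -279.3 19 112.5
```

```text
t 11.7 pos [ 413.8 -277.9   36.3] rpy [1.7989e+02 9.0000e-02 1.1235e+02] F [-0.3 -0.3 -0.3] g 1.002 q [ -1.  27.  35. 122. -25.  38.  74.]
-> [412.3, -279.3, 19.0, 112.5] shift [-0.7, -2.0, 17.3] turn [0.02, 0.02, -0.03] dist 17
```

Emit:
{"fn": "move_arm", "kwargs": {"series": [[[-0.7,-2,5],[0,0,0]],[[-0.7,-2,10],[0,0,0]],[[-0.7,-2,15],[0,0,0]],[[-0.7,-2,17],[0,0,0]],[[-0.7,-2,17],[0,0,0]]], "grip": 0.62, "newtons": 30}}

```text
time_s: 12.12
eef_pos: [0.4104, -0.2785, 0.0172]
orientation: [-179.9, -0.1, 112.3]
force: [1.0, -0.6, -0.7]
gripper_width: 0.618
```

Emit:
{"fn": "move_arm", "kwargs": {"series": [[[0,0,0],[0,0,0]],[[0,0,0],[0,0,0]],[[0,0,0],[0,0,0]],[[0,0,0.5],[0,0,0]],[[0,0,1],[0,0,0]]]}}

```text
time_s: 12.53
eef_pos: [0.4113, -0.279, 0.0172]
orientation: [180.0, 0.0, 112.4]
force: [0.4, 0.1, -0.4]
gripper_width: 0.621
```

```bash
python3 go.py 412.3 -279.3 19 112.5;python3 -c "
from h import *
S=grab('scene',6)
cv2.imwrite('pics/c6.png',cv2.resize(S[0][170:240,110:195,::-1],None,fx=8,fy=8,interpolation=cv2.INTER_CUBIC))"
```

```text
t 12.53 pos [ 411.3 -279.    17.2] rpy [1.7998e+02 2.0000e-02 1.1235e+02] F [ 0.4  0.1 -0.4] g 0.621 q [  1.  29.  33. 122. -27.  36.  75.]
-> [412.3, -279.3, 19.0, 112.5] shift [-0.7, 0.8, -1.8] turn [0.0, 0.0, -0.03] dist 2
```

View pics/c6.png

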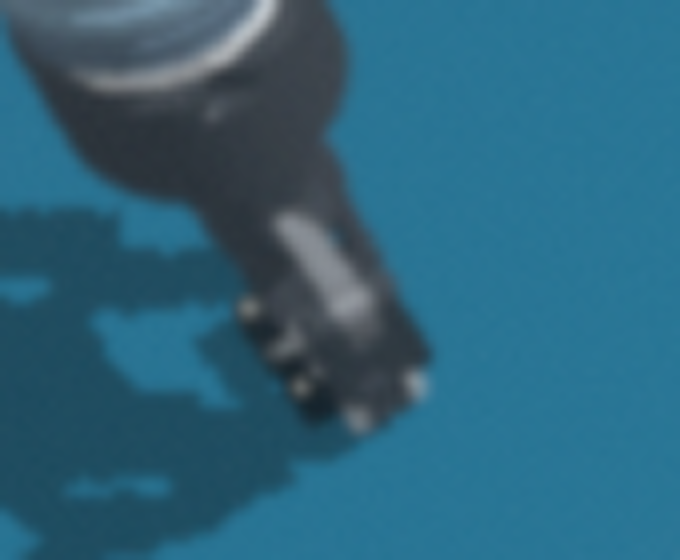

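Emit:
{"fn": "move_arm", "kwargs": {"series": [[[-0.7,0,0.5],[0,0,0]],[[-0.7,0,1],[0,0,0]],[[-0.7,0,1.5],[0,0,0]],[[-0.7,0,1.5],[0,0,0]],[[-0.7,0,1.5],[0,0,0]]]}}

```text
time_s: 13.0
eef_pos: [0.4113, -0.2795, 0.0155]
orientation: [-180.0, -0.0, 112.3]
force: [-0.7, 0.3, 0.1]
gripper_width: 0.62
```

Emit:
{"fn": "move_arm", "kwargs": {"series": [[[0,0,0],[0,0,0]],[[0,0,0],[0,0,0]],[[0,0,0],[0,0,0]],[[0,0,0],[0,0,0]],[[0,0,0],[0,0,0]]], "grip": 0}}

```text
time_s: 13.42
eef_pos: [0.4117, -0.2798, 0.0158]
orientation: [180.0, 0.0, 112.3]
force: [0.5, -0.2, 2.4]
gripper_width: 0.461
```

```bash
python3 go.py 412.3 -279.3 19 112.5
```

```text
t 13.42 pos [ 411.7 -279.8   15.8] rpy [1.7998e+02 3.0000e-02 1.1234e+02] F [ 0.5 -0.2  2.4] g 0.461 q [  1.  30.  33. 122. -27.  36.  75.]
-> [412.3, -279.3, 19.0, 112.5] shift [0.3, 0.7, -3.2] turn [0.0, 0.01, -0.03] dist 3
```

Emit:
{"fn": "move_arm", "kwargs": {"series": [[[0,0,-6],[0,0,0]],[[0,0,-18],[0,0,0]],[[0,0,-36],[0,0,0]],[[0,0,-60],[0,0,0]],[[0,0,-80],[0,0,0]]]}}

```text
time_s: 13.83
eef_pos: [0.411, -0.2797, 0.0971]
orientation: [-180.0, -0.0, 112.3]
force: [0.2, 0.6, -0.0]
gripper_width: 0.463
```

```bash
python3 go.py 564 -6 96 84.24
```

```text
t 13.83 pos [ 411.  -279.7   97.1] rpy [-1.7998e+02 -1.0000e-02  1.1231e+02] F [ 0.2  0.6 -0. ] g 0.463 q [ -5.  21.  40. 121. -19.  45.  69.]
-> [564.0, -6.0, 96.0, 84.24] shift [195.1, 245.4, 1.0] turn [-0.0, -0.0, 5.61] dist 314
```

Emit:
{"fn": "move_arm", "kwargs": {"series": [[[9,12,0],[0,0,0.3]],[[28,36,0],[0,0,0.8]],[[51,64,0],[0,0,1.5]],[[74,93,0],[0,0,2.2]],[[97,122,0],[0,0,2.9]]]}}

```text
time_s: 14.25
eef_pos: [0.4878, -0.1423, 0.0966]
orientation: [179.9, -0.0, 97.6]
force: [0.7, 0.0, -0.6]
gripper_width: 0.459
```

```bash
python3 go.py 564 -6 96 84.24
```

```text
t 14.25 pos [ 487.8 -142.3   96.6] rpy [ 1.7994e+02 -2.0000e-02  9.7580e+01] F [ 0.7  0.  -0.6] g 0.459 q [-23.  22.  41. 119. -21.  45.  37.]
-> [564.0, -6.0, 96.0, 84.24] shift [125.1, 93.6, 0.7] turn [0.01, -0.0, 2.67] dist 156
```

Emit:
{"fn": "move_arm", "kwargs": {"series": [[[32,24,0],[0,0,0.8]],[[64,48,0],[0,0,1.6]],[[94,70,0],[0,0,2.3]],[[115,86,0],[0,0,2.65]],[[124,93,0],[0,0,2.67]]]}}

```text
time_s: 14.67
eef_pos: [0.5648, -0.0016, 0.0963]
orientation: [179.9, -0.1, 84.9]
force: [-0.2, -0.0, -0.1]
gripper_width: 0.461
```

Emit:
{"fn": "move_arm", "kwargs": {"series": [[[0,0,0],[0,0,0]],[[0,0,0],[0,0,0]],[[0,0,5],[0,0,0]],[[0,0,15],[0,0,0]],[[0,0,25],[0,0,0]]]}}

```text
time_s: 15.08
eef_pos: [0.5617, -0.0104, 0.0701]
orientation: [180.0, 0.0, 84.3]
force: [-0.4, -0.2, -0.6]
gripper_width: 0.461
```

Emit:
{"fn": "move_arm", "kwargs": {"series": [[[0,0,2],[0,0,0]],[[0,0,3],[0,0,0]],[[0,0,3],[0,0,0]],[[0,0,3],[0,0,0]],[[0,0,3],[0,0,0]]]}}

```text
time_s: 15.5
eef_pos: [0.5629, -0.008, 0.0678]
orientation: [180.0, -0.0, 84.5]
force: [0.3, 0.4, 0.2]
gripper_width: 0.464
```

```bash
python3 go.py 564 -6 53 84.24
```

```text
t 15.5 pos [562.9  -8.   67.8] rpy [179.96  -0.    84.49] F [0.3 0.4 0.2] g 0.464 q [-35.  31.  39. 112. -27.  46.  13.]
-> [564.0, -6.0, 53.0, 84.24] shift [2.1, 0.9, 14.8] turn [0.01, -0.0, 0.05] dist 15
```

Emit:
{"fn": "move_arm", "kwargs": {"series": [[[2,1,2],[0,0,0.05]],[[2,1,5],[0,0,0.05]],[[2,1,9],[0,0,0.05]],[[2,1,11],[0,0,0.05]],[[2,1,12],[0,0,0.05]]]}}

```text
time_s: 15.92
eef_pos: [0.5633, -0.006, 0.0549]
orientation: [-179.9, 0.0, 84.3]
force: [0.1, 0.9, 0.5]
gripper_width: 0.46
```

Emit:
{"fn": "move_arm", "kwargs": {"series": [[[0,0,0],[0,0,0]],[[0,0,0],[0,0,0]],[[0,0,0],[0,0,0]],[[0,0,0.5],[0,0,0]],[[0,0,1],[0,0,0]]]}}

```text
time_s: 16.33
eef_pos: [0.5639, -0.0061, 0.0547]
orientation: [180.0, -0.0, 84.2]
force: [0.0, -0.4, -0.1]
gripper_width: 0.458
```

```bash
python3 go.py 564 -6 53 84.24;python3 -c "
from h import *
S=grab('scene',7)
cv2.imwrite('pics/c7.png',cv2.resize(S[0][200:270,240:325,::-1],None,fx=8,fy=8,interpolation=cv2.INTER_CUBIC))"
```

```text
t 16.33 pos [563.9  -6.1  54.7] rpy [ 1.7998e+02 -1.0000e-02  8.4240e+01] F [ 0.  -0.4 -0.1] g 0.458 q [-35.  32.  38. 112. -28.  45.  14.]
-> [564.0, -6.0, 53.0, 84.24] shift [0.1, 0.0, 1.7] turn [0.0, -0.0, 0.0] dist 2
```

View pics/c7.png

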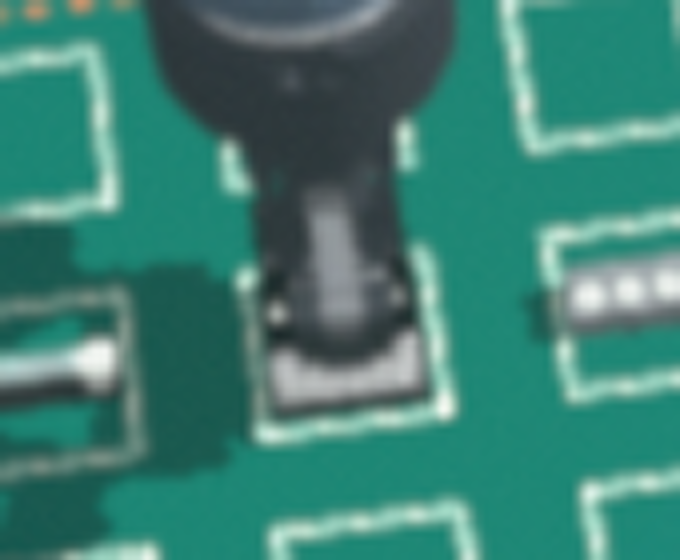

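The fan is just above the sink, with its screws at (278,313) and (398,296), centred on the sink's front. I'll lower it.

Emit:
{"fn": "move_arm", "kwargs": {"series": [[[0,0,0.5],[0,0,0]],[[0,0,1],[0,0,0]],[[0,0,1.5],[0,0,0]],[[0,0,1.5],[0,0,0]],[[0,0,1.5],[0,0,0]]]}}

```text
time_s: 16.8
eef_pos: [0.5637, -0.006, 0.053]
orientation: [-180.0, 0.0, 84.2]
force: [0.4, -0.0, -0.3]
gripper_width: 0.459
```

Emit:
{"fn": "move_arm", "kwargs": {"series": [[[0,0,0.3],[0,0,0]],[[0,0,0.6],[0,0,0]],[[0,0,0.8],[0,0,0]],[[0,0,0.8],[0,0,0]],[[0,0,0.8],[0,0,0]]]}}

```text
time_s: 17.22
eef_pos: [0.5638, -0.0061, 0.0528]
orientation: [-180.0, -0.0, 84.2]
force: [-2.1, -0.3, 4.7]
gripper_width: 0.461
```

Contact again at +4.7 N. I'll release gently and rise.

Emit:
{"fn": "move_arm", "kwargs": {"series": [[[0,0,-0.5],[0,0,0]],[[0,0,-0.5],[0,0,0]],[[0,0,-0.5],[0,0,0]],[[0,0,-0.5],[0,0,0]],[[0,0,-0.5],[0,0,0]]], "grip": 0.7}}

```text
time_s: 17.63
eef_pos: [0.5636, -0.006, 0.0525]
orientation: [-180.0, 0.0, 84.3]
force: [-1.2, -0.6, 0.6]
gripper_width: 0.696
```

Emit:
{"fn": "move_arm", "kwargs": {"series": [[[0,0,-5],[0,0,0]],[[0,0,-20],[0,0,0]],[[0,0,-40],[0,0,0]],[[0,0,-65],[0,0,0]],[[0,0,-90],[0,0,0]]]}}

```text
time_s: 18.05
eef_pos: [0.5631, -0.0062, 0.1435]
orientation: [-179.9, 0.0, 84.2]
force: [0.3, 0.4, -0.9]
gripper_width: 0.7
```

```bash
python3 go.py 412.5 301 130 84.5
```

```text
t 18.05 pos [563.1  -6.2 143.5] rpy [-1.7992e+02  4.0000e-02  8.4220e+01] F [ 0.3  0.4 -0.9] g 0.7 q [-40.  25.  44. 110. -21.  53.   9.]
-> [412.5, 301.0, 130.0, 84.5] shift [290.5, -180.8, 13.5] turn [-0.02, 0.01, -0.06] dist 342
```

Emit:
{"fn": "move_arm", "kwargs": {"series": [[[34,-21,0],[0,0,0]],[[68,-42,0],[0,0,0]],[[102,-63,0],[0,0,0]],[[136,-84,0],[0,0,0]],[[170,-105,0],[0,0,0]]], "grip": 1.0}}

```text
time_s: 18.47
eef_pos: [0.4754, 0.175, 0.1433]
orientation: [180.0, -0.0, 84.2]
force: [0.9, 0.5, 0.5]
gripper_width: 1.005
```

Emit:
{"fn": "move_arm", "kwargs": {"series": [[[34,-21,0],[0,0,0]],[[68,-42,0],[0,0,0]],[[98,-60,5],[0,0,0]],[[114,-71,15],[0,0,0]],[[120,-75,25],[0,0,0]]]}}

```text
time_s: 18.88
eef_pos: [0.4116, 0.3056, 0.118]
orientation: [-180.0, -0.2, 84.7]
force: [0.5, -0.4, 0.7]
gripper_width: 1.0
```

```bash
python3 - <<'E'
from h import *
T=grab('top',8);S=grab('scene',8)
a=cv2.resize(T[0][215:285,310:395,::-1],(400,330),interpolation=cv2.INTER_CUBIC)
b=cv2.resize(S[0][200:270,240:325,::-1],(400,330),interpolation=cv2.INTER_CUBIC)
cv2.imwrite('pics/c8.png',np.hstack([a,b]))
print(ray(T,[[173,273]],.045))
E
python3 go.py 412.5 301 25 84.5
```

```text
[[0.5024789 0.335828  0.045    ]]
t 18.98 pos [411.8 300.8 116.2] rpy [-1.7987e+02  1.7000e-01  8.4450e+01] F [-0.3 -0.7 -0.2] g 1.0 q [-74.  20.  39. 118. -17.  47. -31.]
-> [412.5, 301.0, 25.0, 84.5] shift [0.5, 0.9, 91.2] turn [-0.03, 0.03, -0.01] dist 91
```

View pics/c8.png

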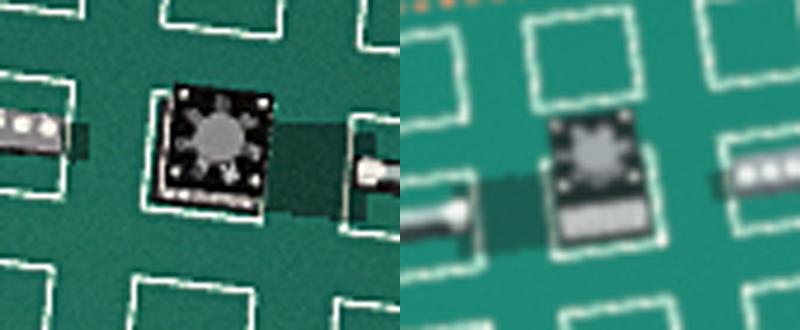

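The fan sits flat and square on the sink: top view at (220,138), scene at (595,155), with the fin edges visible evenly below. I'll measure its screws and continue to the transformer.

Run:
```python
from h import *
T=load('top8.npz');S=load('scene8.npz');k=8
for nm,c,(x,y,W,H),th in(("top",T,(344,231,26,26),170),("scene",S,(270,222,22,22),140)):
    im=cv2.resize(c[0][y:y+H,x:x+W],None,fx=k,fy=k,interpolation=cv2.INTER_CUBIC);g=cv2.cvtColor(im,cv2.COLOR_RGB2GRAY)
    for q in cv2.findContours((g>th).astype(np.uint8),0,1)[0]:
        a=cv2.contourArea(q)
        if a<30 : continue
        M=cv2.moments(q);p=(np.array([M['m10'],M['m01']])/M['m00']+.5)/k-.5+[x,y];print(nm,a,p.round(1),ray(c,p,.052).round(4))
```

```text
top 115.0 [356.2 256.2] [[ 0.5388 -0.0064  0.052 ]]
top 70.5 [352.1 256.1] [[0.5389 0.0013 0.052 ]]
top 185.5 [348.6 255.8] [[0.5394 0.008  0.052 ]]
top 116.5 [363.8 252.7] [[ 0.5458 -0.0207  0.052 ]]
top 97.0 [346.8 250.9] [[0.5487 0.0114 0.052 ]]
top 235.5 [358.6 251.5] [[ 0.5478 -0.011   0.052 ]]
top 49.0 [352.6 249.2] [[5.521e-01 5.000e-04 5.200e-02]]
top 518.0 [344.5 253.3] [[0.5439 0.0157 0.052 ]]
top 293.5 [345.  242.4] [[0.5649 0.0149 0.052 ]]
top 131.0 [365.4 236.3] [[ 0.5775 -0.024   0.052 ]]
top 93.5 [348.7 234.4] [[0.5807 0.0079 0.052 ]]
top 132.0 [344.5 234.2] [[0.5809 0.0159 0.052 ]]
scene 500.5 [288.  242.9] [[0.5938 0.0018 0.052 ]]
scene 94.5 [274.2 238.9] [[ 0.5771 -0.0244  0.052 ]]
scene 96.0 [289.2 236.9] [[0.5804 0.0076 0.052 ]]
scene 348.0 [270.4 234.4] [[ 0.5645 -0.0299  0.052 ]]
scene 45.5 [291.2 231.4] [[0.5685 0.0147 0.052 ]]
scene 3941.5 [281.4 231.6] [[ 0.5636 -0.0058  0.052 ]]
scene 104.5 [287.3 223.9] [[0.5483 0.0107 0.052 ]]
scene 1114.5 [274.9 222.3] [[ 0.5377 -0.0144  0.052 ]]
```

Emit:
{"fn": "move_arm", "kwargs": {"series": [[[0,0,0],[0,0,0]],[[0,0,10],[0,0,0]],[[0,0,30],[0,0,0]],[[0,0,55],[0,0,0]],[[0,0,72],[0,0,0]]]}}

```text
time_s: 19.4
eef_pos: [0.4148, 0.298, 0.0445]
orientation: [180.0, 0.1, 84.0]
force: [0.2, 0.7, -0.7]
gripper_width: 0.998
```

Emit:
{"fn": "move_arm", "kwargs": {"series": [[[0,0,6],[0,0,0]],[[0,0,10],[0,0,0]],[[0,0,10],[0,0,0]],[[0,0,10],[0,0,0]],[[0,0,10],[0,0,0]]]}}

```text
time_s: 19.82
eef_pos: [0.4149, 0.3009, 0.0369]
orientation: [179.9, -0.1, 84.2]
force: [0.3, 0.5, -0.3]
gripper_width: 1.003
```

```bash
python3 go.py 412.5 301 25 84.5
```

```text
t 19.82 pos [414.9 300.9  36.9] rpy [ 1.7991e+02 -1.0000e-01  8.4200e+01] F [ 0.3  0.5 -0.3] g 1.003 q [-69.  28.  33. 120. -25.  39. -25.]
-> [412.5, 301.0, 25.0, 84.5] shift [-0.1, -2.4, 11.9] turn [0.02, -0.02, -0.06] dist 12
```

The fan centre comes out at (563.2, -6.4) mm and yaw about -6°, against the module at (564.2, -6.0) mm and -5.7°. That's good. Now the transformer.

Emit:
{"fn": "move_arm", "kwargs": {"series": [[[0,-2,4],[0,0,0]],[[0,-2,8],[0,0,0]],[[0,-2,12],[0,0,0]],[[0,-2,15],[0,0,0]],[[0,-2,15],[0,0,0]]]}}

```text
time_s: 20.23
eef_pos: [0.4111, 0.3005, 0.02]
orientation: [-179.9, 0.1, 84.3]
force: [-0.7, 0.1, 0.7]
gripper_width: 1.0
```

Emit:
{"fn": "move_arm", "kwargs": {"series": [[[0,0,0],[0,0,0]],[[0,0,0],[0,0,0]],[[0,0,0],[0,0,0]],[[0,0,0],[0,0,0]],[[0,0,0],[0,0,0]]], "grip": 0, "newtons": 50}}

```text
time_s: 20.65
eef_pos: [0.4123, 0.301, 0.0211]
orientation: [180.0, -0.0, 84.2]
force: [1.6, 0.1, 1.0]
gripper_width: 0.51
```

Emit:
{"fn": "move_arm", "kwargs": {"series": [[[0,0,0],[0,0,0]],[[0,0,0],[0,0,0]],[[0,0,0],[0,0,0]],[[0,0,0],[0,0,0]],[[0,0,0],[0,0,0]]]}}

```text
time_s: 21.07
eef_pos: [0.4122, 0.301, 0.0211]
orientation: [180.0, -0.0, 84.2]
force: [0.5, 0.0, 4.3]
gripper_width: 0.512
```

```bash
python3 go.py 412.5 301 25 84.5
```

```text
t 21.07 pos [412.2 301.   21.1] rpy [ 1.7996e+02 -4.0000e-02  8.4240e+01] F [0.5 0.  4.3] g 0.512 q [-68.  30.  32. 120. -26.  37. -24.]
-> [412.5, 301.0, 25.0, 84.5] shift [0.0, 0.3, -3.9] turn [0.01, -0.01, -0.05] dist 4
```

Emit:
{"fn": "move_arm", "kwargs": {"series": [[[0,0,-6],[0,0,0]],[[0,0,-18],[0,0,0]],[[0,0,-35],[0,0,0]],[[0,0,-50],[0,0,0]],[[0,0,-55],[0,0,0]]]}}

```text
time_s: 21.48
eef_pos: [0.4124, 0.3012, 0.0779]
orientation: [179.9, -0.1, 84.2]
force: [0.7, 0.8, -2.1]
gripper_width: 0.508
```

```bash
python3 go.py 493.8 86.6 76 84.26
```

```text
t 21.48 pos [412.4 301.2  77.9] rpy [ 1.7992e+02 -1.3000e-01  8.4230e+01] F [ 0.7  0.8 -2.1] g 0.508 q [-72.  24.  37. 119. -21.  43. -28.]
-> [493.8, 86.6, 76.0, 84.26] shift [-205.4, 102.5, 1.6] turn [0.02, -0.03, -0.01] dist 230
```

Emit:
{"fn": "move_arm", "kwargs": {"series": [[[-9,4,0],[0,0,0]],[[-30,15,0],[0,0,0]],[[-62,31,0],[0,0,0]],[[-95,47,0],[0,0,0]],[[-128,63,0],[0,0,0]]]}}

```text
time_s: 21.9
eef_pos: [0.4608, 0.165, 0.0751]
orientation: [-179.9, 0.1, 84.3]
force: [-0.1, 0.3, -1.7]
gripper_width: 0.508
```

Emit:
{"fn": "move_arm", "kwargs": {"series": [[[-30,15,0],[0,0,0]],[[-55,28,0],[0,0,0]],[[-70,36,0],[0,0,0]],[[-77,39,0],[0,0,0]],[[-77,39,0],[0,0,0]]]}}

```text
time_s: 22.32
eef_pos: [0.4923, 0.0833, 0.0753]
orientation: [-179.9, 0.1, 84.0]
force: [-0.4, -0.7, -1.3]
gripper_width: 0.506
```

Emit:
{"fn": "move_arm", "kwargs": {"series": [[[0,0,0],[0,0,0]],[[0,0,8],[0,0,0]],[[0,0,20],[0,0,0]],[[0,0,30],[0,0,0]],[[0,0,35],[0,0,0]]]}}

```text
time_s: 22.73
eef_pos: [0.4907, 0.0876, 0.0385]
orientation: [-179.8, 0.1, 84.4]
force: [0.4, 0.9, -2.3]
gripper_width: 0.505
```

Emit:
{"fn": "move_arm", "kwargs": {"series": [[[0,0,0],[0,0,0]],[[0,0,0],[0,0,0]],[[0,0,0],[0,0,0]],[[0,0,0],[0,0,0]],[[0,0,0],[0,0,0]]]}}

```text
time_s: 23.15
eef_pos: [0.4932, 0.0866, 0.0412]
orientation: [179.9, -0.0, 84.2]
force: [-0.5, 0.1, -1.3]
gripper_width: 0.504
```

```bash
python3 go.py 493.8 86.6 24.3 84.26
```

```text
t 23.15 pos [493.2  86.6  41.2] rpy [ 1.7994e+02 -3.0000e-02  8.4240e+01] F [-0.5  0.1 -1.3] g 0.504 q [-46.  27.  36. 121. -26.  39.   2.]
-> [493.8, 86.6, 24.3, 84.26] shift [0.1, 0.6, 16.9] turn [0.01, -0.01, -0.0] dist 17
```

Emit:
{"fn": "move_arm", "kwargs": {"series": [[[0,0.5,4],[0,0,0]],[[0,0.5,8],[0,0,0]],[[0,0.5,12],[0,0,0]],[[0,0.5,14.5],[0,0,0]],[[0,0.5,14.5],[0,0,0]]]}}

```text
time_s: 23.57
eef_pos: [0.4924, 0.0863, 0.0255]
orientation: [-179.9, 0.0, 84.2]
force: [-0.7, -0.5, -1.7]
gripper_width: 0.509
```

Emit:
{"fn": "move_arm", "kwargs": {"series": [[[0,0,0],[0,0,0]],[[0,0,0.5],[0,0,0]],[[0,0,1],[0,0,0]],[[0,0,1.5],[0,0,0]],[[0,0,2],[0,0,0]]]}}

```text
time_s: 23.98
eef_pos: [0.4933, 0.0866, 0.0243]
orientation: [180.0, -0.0, 84.2]
force: [-0.1, -0.1, -1.4]
gripper_width: 0.507
```

Emit:
{"fn": "move_arm", "kwargs": {"series": [[[0,0,0.3],[0,0,0]],[[0,0,0.6],[0,0,0]],[[0,0,0.8],[0,0,0]],[[0,0,0.8],[0,0,0]],[[0,0,0.8],[0,0,0]]]}}

```text
time_s: 24.4
eef_pos: [0.4933, 0.0866, 0.0241]
orientation: [-180.0, -0.0, 84.2]
force: [-1.4, -0.2, 5.5]
gripper_width: 0.507
```

```bash
python3 go.py 493.8 86.6 24.3 84.26
```

```text
t 24.4 pos [493.3  86.6  24.1] rpy [-1.7998e+02 -4.0000e-02  8.4240e+01] F [-1.4 -0.2  5.5] g 0.507 q [-44.  29.  35. 121. -27.  37.   3.]
-> [493.8, 86.6, 24.3, 84.26] shift [0.1, 0.5, -0.2] turn [-0.0, -0.01, -0.0] dist 1
```

The transformer is down (+5.5 N). I'll release and rise.

Emit:
{"fn": "move_arm", "kwargs": {"series": [[[0,0,-0.5],[0,0,0]],[[0,0,-0.5],[0,0,0]],[[0,0,-0.5],[0,0,0]],[[0,0,-0.5],[0,0,0]],[[0,0,-0.5],[0,0,0]]], "grip": 0.8}}

```text
time_s: 24.82
eef_pos: [0.4932, 0.0865, 0.0239]
orientation: [180.0, 0.0, 84.3]
force: [-0.3, -0.2, 0.6]
gripper_width: 0.804
```

Emit:
{"fn": "move_arm", "kwargs": {"series": [[[0,0,-10],[0,0,0]],[[0,0,-30],[0,0,0]],[[0,0,-60],[0,0,0]],[[0,0,-90],[0,0,0]],[[0,0,-110],[0,0,0]]]}}

```text
time_s: 25.23
eef_pos: [0.4944, 0.0862, 0.1368]
orientation: [179.8, -0.1, 84.2]
force: [0.5, -0.4, 1.1]
gripper_width: 0.802
```

```bash
python3 go.py 579 297.3 130 70 579 297.3 130 120
```

```text
t 25.23 pos [494.4  86.2 136.8] rpy [ 1.7985e+02 -6.0000e-02  8.4190e+01] F [ 0.5 -0.4  1.1] g 0.802 q [-53.  17.  44. 119. -16.  49.  -6.]
-> [579.0, 297.3, 130.0, 70.0] shift [218.6, 62.8, 7.2] turn [0.03, -0.02, 2.84] dist 228
-> [579.0, 297.3, 130.0, 120.0] shift [218.6, 62.8, 7.2] turn [0.03, -0.0, -7.16] dist 228
```

Emit:
{"fn": "move_arm", "kwargs": {"series": [[[36,10,0],[0,0,-0.9]],[[72,21,0],[0,0,-1.8]],[[108,31,0],[0,0,-2.7]],[[144,41,0],[0,0,-3.6]],[[180,52,0],[0,0,-4.5]]], "grip": 0.9}}

```text
time_s: 25.65
eef_pos: [0.5632, 0.2621, 0.1348]
orientation: [180.0, -0.0, 107.0]
force: [0.6, 0.3, 0.8]
gripper_width: 0.9
```

```bash
python3 go.py 579 297.3 90 110
```

```text
t 25.65 pos [563.2 262.1 134.8] rpy [ 1.7998e+02 -2.0000e-02  1.0696e+02] F [0.6 0.3 0.8] g 0.9 q [-55.  29.  33. 102. -19.  54.   3.]
-> [579.0, 297.3, 90.0, 110.0] shift [29.0, 25.4, 44.8] turn [0.0, -0.0, -0.61] dist 59
```

Emit:
{"fn": "move_arm", "kwargs": {"series": [[[15,13,5],[0,0,-0.3]],[[26,23,15],[0,0,-0.6]],[[29,25,25],[0,0,-0.6]],[[29,25,35],[0,0,-0.6]],[[29,25,45],[0,0,-0.6]]]}}

```text
time_s: 26.07
eef_pos: [0.578, 0.2938, 0.0881]
orientation: [-179.9, 0.1, 109.7]
force: [0.1, -1.0, -0.6]
gripper_width: 0.906
```

Emit:
{"fn": "move_arm", "kwargs": {"series": [[[0,0,0],[0,0,0]],[[0,0,0],[0,0,0]],[[0,0,0],[0,0,0]],[[0,0,0],[0,0,0]],[[0,0,0],[0,0,0]]]}}

```text
time_s: 26.48
eef_pos: [0.5791, 0.2951, 0.0899]
orientation: [179.9, -0.0, 109.7]
force: [0.4, -0.6, 0.6]
gripper_width: 0.901
```

```bash
python3 - <<'E'
from h import *
T=grab('top',9);S=grab('scene',9)
a=cv2.resize(T[0][150:350,140:420,::-1],(400,286),interpolation=cv2.INTER_CUBIC)
b=cv2.resize(S[0][130:270,250:446,::-1],(400,286),interpolation=cv2.INTER_CUBIC)
cv2.imwrite('pics/c9.png',np.hstack([a,b]))
E
python3 go.py 579 297.3 24 110
```

```text
t 26.58 pos [578.9 295.4  89.6] rpy [ 1.7994e+02 -2.0000e-02  1.0973e+02] F [0.4 0.6 1.1] g 0.902 q [-54.  35.  30.  99. -21.  52.   5.]
-> [579.0, 297.3, 24.0, 110.0] shift [1.7, 0.6, 65.6] turn [0.01, -0.0, -0.05] dist 66
```

View pics/c9.png

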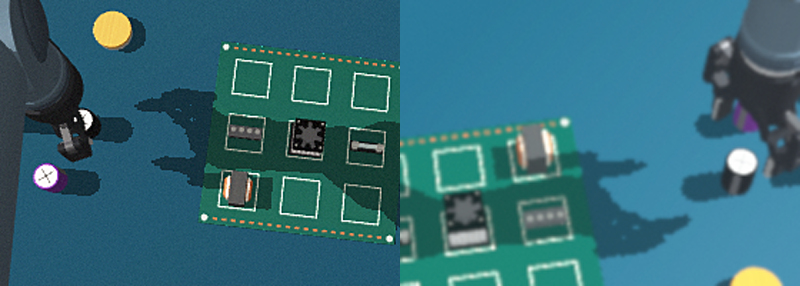

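The transformer stands in its square (left crop 237,190). The open jaws are above the black can (left 88,122; right 740,165), and the purple one (47,178) is clear. I'll descend.

Emit:
{"fn": "move_arm", "kwargs": {"series": [[[1.7,0.5,10],[0,0,0]],[[1.7,0.5,26],[0,0,0]],[[1.7,0.5,42],[0,0,0]],[[1.7,0.5,56],[0,0,0]],[[1.7,0.5,65],[0,0,0]]]}}

```text
time_s: 27.0
eef_pos: [0.5767, 0.2965, 0.021]
orientation: [-179.8, 0.0, 109.8]
force: [0.4, 0.1, -0.8]
gripper_width: 0.902
```

Emit:
{"fn": "move_arm", "kwargs": {"series": [[[0,0,0],[0,0,0]],[[0,0,0],[0,0,0]],[[0,0,0],[0,0,0]],[[0,0,0],[0,0,0]],[[0,0,0],[0,0,0]]]}}

```text
time_s: 27.42
eef_pos: [0.5793, 0.2975, 0.025]
orientation: [179.9, -0.0, 109.7]
force: [-0.4, -0.4, 0.3]
gripper_width: 0.899
```

Emit:
{"fn": "move_arm", "kwargs": {"series": [[[0,0,0],[0,0,0]],[[0,0,0],[0,0,0]],[[0,0,0],[0,0,0]],[[0,0,0],[0,0,0]],[[0,0,0],[0,0,0]]], "grip": 0, "newtons": 35}}

```text
time_s: 27.83
eef_pos: [0.5788, 0.2973, 0.0244]
orientation: [180.0, -0.0, 109.7]
force: [-0.2, 0.9, 2.4]
gripper_width: 0.4
```

Emit:
{"fn": "move_arm", "kwargs": {"series": [[[0,0,0],[0,0,0]],[[0,0,0],[0,0,0]],[[0,0,0],[0,0,0]],[[0,0,0],[0,0,0]],[[0,0,0],[0,0,0]]]}}

```text
time_s: 28.25
eef_pos: [0.5788, 0.2972, 0.0244]
orientation: [180.0, -0.0, 109.7]
force: [-0.9, 0.6, 3.5]
gripper_width: 0.399
```

```bash
python3 go.py 579 297.3 24 110
```

```text
t 28.25 pos [578.8 297.2  24.4] rpy [ 1.7996e+02 -1.0000e-02  1.0974e+02] F [-0.9  0.6  3.5] g 0.399 q [-52.  40.  28. 100. -24.  46.   7.]
-> [579.0, 297.3, 24.0, 110.0] shift [-0.0, 0.2, 0.4] turn [0.01, -0.0, -0.05] dist 0
```

Emit:
{"fn": "move_arm", "kwargs": {"series": [[[0,0,-6],[0,0,0]],[[0,0,-20],[0,0,0]],[[0,0,-42],[0,0,0]],[[0,0,-66],[0,0,0]],[[0,0,-85],[0,0,0]]]}}

```text
time_s: 28.67
eef_pos: [0.5787, 0.2969, 0.111]
orientation: [180.0, 0.0, 109.7]
force: [-0.4, 0.0, 1.0]
gripper_width: 0.402
```

```bash
python3 go.py 636 -98.6 109 109.7
```

```text
t 28.67 pos [578.7 296.9 111. ] rpy [179.95   0.   109.72] F [-0.4  0.   1. ] g 0.402 q [-54.  33.  31.  99. -21.  54.   5.]
-> [636.0, -98.6, 109.0, 109.7] shift [-391.7, -79.6, 2.0] turn [0.01, 0.0, 0.0] dist 400
```

Emit:
{"fn": "move_arm", "kwargs": {"series": [[[-10,-2,0],[0,0,0]],[[-32,-6,0],[0,0,0]],[[-66,-13,0],[0,0,0]],[[-102,-21,0],[0,0,0]],[[-138,-28,0],[0,0,0]]]}}

```text
time_s: 29.08
eef_pos: [0.5978, 0.1562, 0.1087]
orientation: [-179.9, 0.0, 109.8]
force: [0.4, -0.1, -0.2]
gripper_width: 0.399
```

Emit:
{"fn": "move_arm", "kwargs": {"series": [[[-36,-7,0],[0,0,0]],[[-72,-15,0],[0,0,0]],[[-108,-22,0],[0,0,0]],[[-144,-29,0],[0,0,0]],[[-178,-36,0],[0,0,0]]]}}

```text
time_s: 29.5
eef_pos: [0.6241, -0.0249, 0.1087]
orientation: [-179.9, 0.0, 109.7]
force: [-0.9, 0.1, -0.5]
gripper_width: 0.399
```

```bash
python3 go.py 636 -98.6 109 109.7
```

```text
t 29.5 pos [624.1 -24.9 108.7] rpy [-1.7993e+02  1.0000e-02  1.0967e+02] F [-0.9  0.1 -0.5] g 0.399 q [-28.  32.  34. 102. -21.  52.  35.]
-> [636.0, -98.6, 109.0, 109.7] shift [-73.4, -13.6, -0.3] turn [-0.01, 0.0, -0.01] dist 75
```

Emit:
{"fn": "move_arm", "kwargs": {"series": [[[-28,-5,0],[0,0,0]],[[-50,-9,0],[0,0,0]],[[-66,-12,0],[0,0,0]],[[-73,-13.6,0],[0,0,0]],[[-73,-13.6,0],[0,0,0]]]}}

```text
time_s: 29.92
eef_pos: [0.6358, -0.0989, 0.1089]
orientation: [-179.9, 0.1, 109.5]
force: [-0.3, -1.5, -0.4]
gripper_width: 0.399
```

Emit:
{"fn": "move_arm", "kwargs": {"series": [[[0,0,5],[0,0,0]],[[0,0,20],[0,0,0]],[[0,0,40],[0,0,0]],[[0,0,55],[0,0,0]],[[0,0,64],[0,0,0]]]}}

```text
time_s: 30.33
eef_pos: [0.6346, -0.0923, 0.0412]
orientation: [-179.7, -0.2, 109.9]
force: [-0.3, 0.8, -0.9]
gripper_width: 0.405
```

Emit:
{"fn": "move_arm", "kwargs": {"series": [[[0,0,0],[0,0,0]],[[0,0,0],[0,0,0]],[[0,0,0],[0,0,0]],[[0,0,0],[0,0,0]],[[0,0,0],[0,0,0]]]}}

```text
time_s: 30.75
eef_pos: [0.6378, -0.0955, 0.0461]
orientation: [179.9, 0.1, 109.7]
force: [-0.6, -0.2, -0.8]
gripper_width: 0.398
```

```bash
python3 go.py 636 -98.6 27.5 109.7;python3 -c "
from h import *
S=grab('scene',10)
cv2.imwrite('pics/c10.png',cv2.resize(S[0][230:310,200:300,::-1],None,fx=7,fy=7,interpolation=cv2.INTER_CUBIC))"
```

```text
t 30.75 pos [637.8 -95.5  46.1] rpy [1.7989e+02 5.0000e-02 1.0974e+02] F [-0.6 -0.2 -0.8] g 0.398 q [-19.  38.  31. 101. -26.  48.  44.]
-> [636.0, -98.6, 27.5, 109.7] shift [-2.3, -2.8, 18.6] turn [0.02, 0.01, 0.01] dist 19
```

View pics/c10.png

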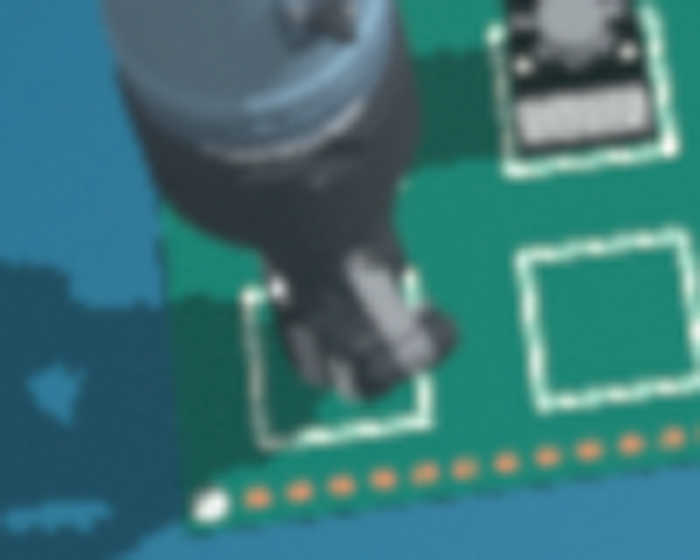

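The can hangs over the square behind the fuse, at about (330,350). I'll correct the position and lower it.

Emit:
{"fn": "move_arm", "kwargs": {"series": [[[-2.3,-2.8,3],[0,0,0]],[[-2.3,-2.8,7],[0,0,0]],[[-2.3,-2.8,11],[0,0,0]],[[-2.3,-2.8,14],[0,0,0]],[[-2.3,-2.8,15],[0,0,0]]]}}

```text
time_s: 31.22
eef_pos: [0.6342, -0.0981, 0.0289]
orientation: [-179.9, -0.0, 109.7]
force: [0.4, -0.5, -2.0]
gripper_width: 0.401
```

Emit:
{"fn": "move_arm", "kwargs": {"series": [[[0,0,0],[0,0,0]],[[0,0,0],[0,0,0]],[[0,0,0],[0,0,0]],[[0,0,0],[0,0,0]],[[0,0,0],[0,0,0]]]}}

```text
time_s: 31.63
eef_pos: [0.6352, -0.0983, 0.0302]
orientation: [180.0, 0.0, 109.7]
force: [-0.0, -0.4, 0.3]
gripper_width: 0.399
```

```bash
python3 go.py 636 -98.6 27.5 109.7
```

```text
t 31.63 pos [635.2 -98.3  30.2] rpy [1.7998e+02 1.0000e-02 1.0975e+02] F [-0.  -0.4  0.3] g 0.399 q [-18.  40.  30. 101. -26.  46.  45.]
-> [636.0, -98.6, 27.5, 109.7] shift [-0.5, 0.7, 2.7] turn [0.0, 0.0, 0.01] dist 3
```

Emit:
{"fn": "move_arm", "kwargs": {"series": [[[-0.4,0.5,1],[0,0,0]],[[-0.4,0.5,2],[0,0,0]],[[-0.4,0.5,2.5],[0,0,0]],[[-0.4,0.5,3],[0,0,0]],[[-0.4,0.5,3.3],[0,0,0]]]}}

```text
time_s: 32.05
eef_pos: [0.6356, -0.0985, 0.0273]
orientation: [-180.0, -0.0, 109.7]
force: [-3.2, 0.6, 7.0]
gripper_width: 0.403
```

Emit:
{"fn": "move_arm", "kwargs": {"series": [[[0,0,0],[0,0,0]],[[0,0,0],[0,0,0]],[[0,0,0],[0,0,0]],[[0,0,0],[0,0,0]],[[0,0,0],[0,0,0]]]}}

```text
time_s: 32.47
eef_pos: [0.6356, -0.0985, 0.0274]
orientation: [180.0, -0.0, 109.7]
force: [-1.2, 0.3, 5.6]
gripper_width: 0.398
```

Contact at 27.4 mm, as expected. I'll release, rise and retreat.

Emit:
{"fn": "move_arm", "kwargs": {"series": [[[0,0,-0.5],[0,0,0]],[[0,0,-0.5],[0,0,0]],[[0,0,-0.5],[0,0,0]],[[0,0,-0.5],[0,0,0]],[[0,0,-0.5],[0,0,0]]], "grip": 0.75}}

```text
time_s: 32.88
eef_pos: [0.6355, -0.0985, 0.0269]
orientation: [-180.0, 0.0, 109.7]
force: [0.9, -0.3, -0.2]
gripper_width: 0.746
```

Emit:
{"fn": "move_arm", "kwargs": {"series": [[[0,0,-10],[0,0,0]],[[0,0,-35],[0,0,0]],[[0,0,-70],[0,0,0]],[[0,0,-105],[0,0,0]],[[0,0,-140],[0,0,0]]]}}

```text
time_s: 33.3
eef_pos: [0.6352, -0.0988, 0.169]
orientation: [-180.0, 0.0, 109.7]
force: [1.0, -0.4, 0.1]
gripper_width: 0.75
```

```bash
python3 go.py 480 -280 200 109.7
```

```text
t 33.3 pos [635.2 -98.8 169. ] rpy [-1.7997e+02  1.0000e-02  1.0972e+02] F [ 1.  -0.4  0.1] g 0.75 q [-22.  29.  36.  98. -20.  59.  40.]
-> [480.0, -280.0, 200.0, 109.7] shift [-118.3, -207.2, -30.9] turn [-0.01, 0.0, 0.0] dist 241
```

Emit:
{"fn": "move_arm", "kwargs": {"series": [[[-20,-34,-6],[0,0,0]],[[-39,-68,-12],[0,0,0]],[[-58,-102,-18],[0,0,0]],[[-78,-136,-24],[0,0,0]],[[-97,-170,-30],[0,0,0]]]}}

```text
time_s: 33.72
eef_pos: [0.507, -0.2488, 0.1984]
orientation: [179.9, 0.0, 109.7]
force: [0.6, -1.2, 0.2]
gripper_width: 0.751
```

Emit:
{"fn": "move_arm", "kwargs": {"series": [[[-20,-34,0],[0,0,0]],[[-21,-37,0],[0,0,0]],[[-21,-37,0],[0,0,0]],[[-21,-37,0],[0,0,0]],[[-21,-37,0],[0,0,0]]]}}

```text
time_s: 34.13
eef_pos: [0.482, -0.2779, 0.1973]
orientation: [179.9, -0.0, 109.9]
force: [-0.7, 0.2, 0.4]
gripper_width: 0.754
```

Run:
```python
from h import *
T=grab('top',11);S=grab('scene',11)
a=cv2.resize(T[0][170:330,270:440,::-1],(400,376),interpolation=cv2.INTER_CUBIC)
b=cv2.resize(S[0][175:315,210:360,::-1],(400,376),interpolation=cv2.INTER_CUBIC)
cv2.imwrite('pics/c11.png',np.hstack([a,b]));k=8
P={}
for nm,c,(x,y,W,H) in(("top",T,(385,198,32,30)),("scene",S,(234,255,28,36))):
    im=cv2.resize(c[0][y:y+H,x:x+W],None,fx=k,fy=k,interpolation=cv2.INTER_CUBIC);h=cv2.cvtColor(im,cv2.COLOR_RGB2HSV);m=((h[...,1]<70)&(h[...,2]>150)).astype(np.uint8)
    m=cv2.morphologyEx(m,cv2.MORPH_OPEN,np.ones((27,27)))
    q=max(cv2.findContours(m,0,1)[0],key=cv2.contourArea);e=cv2.fitEllipse(cv2.convexHull(q));p=(np.array(e[0])+.5)/k-.5+[x,y];P[nm]=p
    print("cap",nm,p.round(1),(np.array(e[1])/k).round(1),ray(c,p,.048).round(4))
print("cap tri",tri(T,P["top"],S,P["scene"]).round(4))
for nm,c,(x,y,W,H) in(("top",T,(292,262,30,40)),):
    im=cv2.resize(c[0][y:y+H,x:x+W],None,fx=k,fy=k,interpolation=cv2.INTER_CUBIC);h=cv2.cvtColor(im,cv2.COLOR_RGB2HSV);m=((h[...,1]<70)&(h[...,2]>60)&(h[...,2]<130)).astype(np.uint8)
    m=cv2.morphologyEx(m,cv2.MORPH_OPEN,np.ones((17,17)))
    q=max(cv2.findContours(m,0,1)[0],key=cv2.contourArea);p=(cv2.boxPoints(cv2.minAreaRect(q))+.5)/k-.5+[x,y];w=ray(c,p,.039);print("tr",nm,w.round(4).tolist(),w.mean(0).round(4))
```

```text
cap top [403.4 208.4] [14.4 15. ] [[ 0.6348 -0.0985  0.048 ]]
cap scene [245.  271.7] [14.1 15.7] [[ 0.6348 -0.0988  0.048 ]]
cap tri [[ 0.6348 -0.0987  0.0478]]
tr top [[0.4716, 0.1, 0.039], [0.5155, 0.0959, 0.039], [0.5133, 0.0745, 0.039], [0.4695, 0.0788, 0.039]] [0.4925 0.0873 0.039 ]
```

View pics/c11.png

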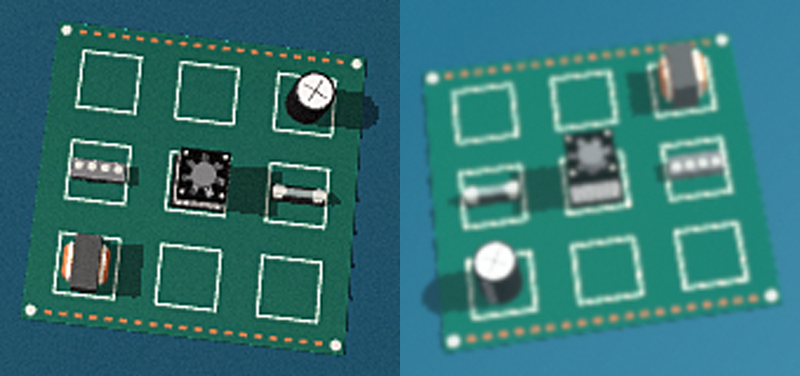

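View pics/top11.png

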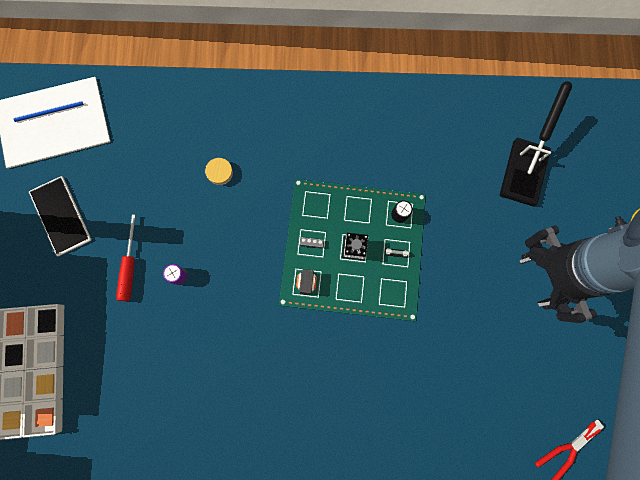

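Everything is within about 1 mm of target. The tin (219,171) and screwdriver (127,260) have not moved, and the arm is clear.

```bash
python3 -c "
from rig import env
print(env.hand_in())"
```

```text
the job is handed in; nothing more can be done
None
```

I placed all four parts in the order asked, let go of each, backed the arm away, and handed the job in at about 34 s. No verdict was reported.

| Part | Final check (camera measurements) | Target |
|---|---|---|
| Heat sink on the module | about 1 mm towards the robot; top-view edges alone suggested up to 2 mm, the scene view under 1 mm | centred on the module |
| Fan on the heat sink | about 1 mm from the module centre, yaw about -6° | module centre, yaw -5.7° |
| Transformer in front of the terminal block | (492.5, 87.3) mm | (493.2, 86.6) mm |
| Black capacitor behind the fuse holder | (634.8, -98.7) mm, top at 47.8 mm, so upright | (635.3, -98.6) mm, top expected at 48 mm |

- **Heat sink:** the edges looked ragged in the top view, so I left it rather than risk moving it. I did not re-measure the sink or the fan after moving on, but in the last pictures the stack still looked square.
- **Transformer:** its final position comes from the top view only; the scene picture showed it in its square but was not measured.
- **Left alone:** in the last pictures the tin, the screwdriver and the purple look-alike capacitor are where they started.

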